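# Pack away the marble serving slabs with a cork sheet between

## Robot

A 6-joint arm with a two-finger parallel gripper is mounted at the origin on the work surface. World frame = base frame: x ahead of the robot, y to its left, z up, the work surface at z = 0. Lengths are in m, angles in rad, forces in N, time in s.
With the tool pointing down it reaches from about 0.35 to 0.85 m from the base axis. Payload 8.1 kg.
Tool frame: the origin (TCP) lies midway between the tips of the shut fingers; the grasp point (between the pads) lies 19 mm behind it; z points along the fingers, y is the line along which they close (so a half turn about z gives the same grasp; the last joint's range is limited). The gripper opens to 93 mm and grips with 3 to 60 N. Pads are 15 mm wide; open, the fingers measure 128 mm over their backs; the gripper's body (75 mm by 188 mm) begins 65 mm behind the grasp point.
Start: joints at [1.098, 0.13, 1.488, -0, 1.523, -0.085], TCP at [0.227, 0.555, 0.219] pointing down, gripper open.
Joint ranges: [-2.96, 2.96], [-0.89, 2.26], [0.02, 2.5], [-1.34, 4.48], [0, 2.73], [-2.66, 2.66]. Speed limits (rad/s): [2.39, 2.39, 2.79, 3.14, 3.14, 3.14].

## Interface

Orientations are given as a rotation vector (axis times angle).
In Python, from station import telemetry, optics, manip gives the robot as it stands.
- The arm moves only by the tool carry_out, never from a script. Its argument "commands" is a list of rows, each an object of numbers: "dx", "dy", "dz": the shift along the tool's x, y, z each as a share of 0.2 m, from -1 to 1; "spin": the turn about the tool's z as a share of pi/4 rad, from -1 to 1. In form: [{"dx": .., "dy": .., "dz": .., "spin": ..}, ...]. A call has exactly 5 rows; each row is the pose to reach, as a shift and turn from the pose commanded when the call began, along the tool's axes at that moment; what a row does not reach only later rows make up. A row lasts 1/10 s, in which the tool goes at most 50 mm and 8.59 degrees, less where a joint would pass 70% of its speed; a pose out of reach is approached as far as the arm can. A call with a number of a shift or a turn outside -1 to 1 is refused whole. A call with a gripper value outside its range is refused whole. "jaw" is the gripper command: -1 is fully open, 1 is shut, values between are in proportion, set as the call begins (left out, the last holds). The fingers move at their own pace and stop on an object; "force" is the grip in N (left out, the last holds). Time passes only in rows, so rows that repeat a pose let the fingers close, or fill a call up. It gives the time, the measured TCP pose, the force, the opening and the grip force at its end, in the units of the state.
- telemetry.state(): the state, without advancing time (a new reading comes with each control period).
- optics.capture(name): name is "scene" or "top" or "wrist"; returns the picture (384x512x3 uint8, red, green, blue); there is no depth.
- optics.camera_params(name): a dict with "fx", "fy", "cx", "cy" (pixels), "rvec" (rotation vector, rad) and "tvec" (3), from world to camera coordinates, as OpenCV has them. Camera axes: x right, y down, z forward; pixel columns grow to the right and rows downward; lengths in m; the calibration is good to about 2 mm. The wrist camera is an equidistant fisheye: a pixel r from the principal point sees the ray r / f radians off the axis. A picture is of the moment at which its call begins: read the wrist's pose just before it. camera_params takes no time and is no camera call; for the wrist camera it gives the pose at the moment of the call.
- manip.hand_in(): hands the job in; it is judged then, once.
The state is a dict: "clock": time; "joints": joint angles; "joint_velocities": joint speeds; "effort": joint torques, N m; "eef_pos": TCP position; "tool_rot": TCP orientation; "contact_force": force on the tool from outside, world axes, zero at the start; "ft_torque": the same for the moment, N m; "width": finger opening in m; "gripper_force": force on a finger pad.
Only numpy, scipy, OpenCV 4.12 (cv2) and the standard library are available. Lean on these libraries where they do the work, as an engineer would, in place of code of your own. Each camera call takes 0.05 s, during which the arm holds its last target. There are 200 camera calls.

## Task

Pack away the second marble slab: take the cork sheet off the sloping rack and lay it flat and square on the marble slab that already lies in the box, then take the marble slab off the rack and set it down gently (do not drop it) flat and square on the cork, all three edges lined up. Then press the release tab on the sliding cover down, keep it down while you slide the cover along its rails over the stack until it is fully shut, and let the tab spring up again. Leave the other kitchen things where they stand.

Things in the scene. Friction and masses are not known exactly. Their poses are not given: they have to be found in the camera images.
- sheet_c (a point): Loose brown cork sheet, 140 x 60 x 8 mm (x, y, z), 30 g. Point at its centre; x along its length, z normal to its faces. At the start it lies flat on the sloping rack in one of its two places, x pointing up the slope, z 30 degrees from vertical. It can be gripped across its 60 mm width by the fingertips near the slope's surface, the tool square to the slope.
- slab_c (a point): Marble serving slab to be packed, loose, 140 x 60 x 14 mm, about 0.32 kg. Point at its centre, axes as for the cork sheet. At the start it lies flat on the sloping rack in the other place.
- low_slab_c (a point): Marble slab of the same 140 x 60 x 14 mm, loose, lying flat in the open bay of the box. Point at its centre (7 mm above the floor of the bay); x along its length, z up.
- rack: Fixed sloping dark-wood rack, 270 mm wide, 160 deep, 125 high. Origin on the table under the middle of the slope; x to the high side, y along its width. The surface rises 30 degrees towards +x and passes 75 mm above the origin. Two places, at y +65 and -65 mm, hold things centred on the slope's middle; a 10 mm high ledge stands at their lower ends.
- box: Fixed bamboo box, two bays in a row. Origin on the table under the centre of the open bay; the other bay, under the cover at the start, is towards +x; z up. Open bay inside 164 mm (x) by 150 mm (y), floor 6 mm above the table, end walls 48 mm high; side rails, 74 mm high, leave 150 mm between them. Whole box: x -90 to +270, y -88 to +88 mm.
- cover (a joint): Sliding bamboo cover, 176 x 162 x 5 mm, top 53 mm above the table. 0 = start, bay open; it slides along the box's -x to 0.170 m (end stop) = bay fully covered. Friction 1.5 N. Catches block it at about 2, 48, 98 and 152 mm of travel unless the release tab is held over 4 mm down all the way; beyond 0.166 the last one locks it shut when the tab is let go.
- tab (a joint): Release tab on the cover: 0 = up, grows as it is pressed straight down, up to 0.007 m (stop); it frees the cover when pressed more than 0.004. A spring returns it: 3.2 N to start, 6.3 N fully down. When let go over a catch it stays half down.
- tab_pad (a point): Centre of the release tab's pressing surface; moves with tab and cover. At the start 70 mm above the table, at x = +125 mm, y = 0 in the box's frame; axes as the box's. Steel pad 48 (x) by 46 mm (y) with a 10 mm high rib at each x end: a trough 36 mm wide in x, open at its y ends. Closed fingertips (closing line along y) press on its floor and push against a rib.
- mill: Bystander: wooden pepper mill standing between rack and box, 56 mm across, 140 mm high; origin under its centre.
- spice_a: Bystander: amber spice jar, 44 mm across, 95 mm high; origin under its centre.
- spice_b: Bystander: spice jar with steel lid, 44 mm across, 95 mm high; origin under its centre.
- spoon: Bystander: wooden spoon, 240 mm long, lying on the table in front of the rack.
There are look-alikes about, which are no part of the job. Leave any purple or turquoise look-alike of the part that bears slab_c alone. Of the things that look like the part that bears sheet_c, the larger one is meant.

How it is judged:
By the outcome, as a careful person would: the job done as asked, in the order asked, and still so for the second after the job is handed in, with the robot touching nothing.
It also fails if it takes over 72 s, if anything falls off the work surface, if the arm or the gripper's body presses on something with over 40 N, if the wrist force passes 120 N, or if a joint passes its speed limit or range.

## Working session

There is one attempt and no reset: what is moved stays moved. The work goes in short steps, Python scripts to look and compute and a tool call to move; the robot and the scene stay as the last step left them, time stands still between calls to the robot, and variables do not carry over. Pictures are saved under pics/ and viewed, at most 10 in all, crops included, and the job is handed in when it is done.

Besides the shell and the picture viewer there is one more tool, called after ">>>" in YAML: its name, and indented under it one key for each argument. carry_out: Moves the arm, as the interface text tells. Its arguments: {"type":"object","properties":{"commands":{"type":"array","items":{"type":"object","properties":{"dx":{"type":"number","minimum":-1,"maximum":1},"dy":{"type":"number","minimum":-1,"maximum":1},"dz":{"type":"number","minimum":-1,"maximum":1},"spin":{"type":"number","minimum":-1,"maximum":1}}}},"jaw":{"type":"number"},"force":{"type":"number"}},"required":["commands"]}

```bash
ls; mkdir -p pics; cat > h.py <<'E'
import numpy as np, cv2
from station import telemetry, optics, manip
def cam(n):
    p=optics.camera_params(n);K=np.array([[p['fx'],0,p['cx']],[0,p['fy'],p['cy']],[0,0,1.]])
    return K,np.array(p['rvec'],float),np.array(p['tvec'],float)
def ray(n,uv,c=None):
    K,r,t=c or cam(n);R=cv2.Rodrigues(r)[0]
    x=(uv[0]-K[0,2])/K[0,0];y=(uv[1]-K[1,2])/K[1,1]
    if n=='wrist':
        th=np.hypot(x,y);s=np.sin(th)/max(th,1e-9);d=np.array([x*s,y*s,np.cos(th)])
    else: d=np.array([x,y,1])
    d=R.T@d
    return -R.T@t,d/np.linalg.norm(d)
def onz(n,uv,z,c=None):
    o,d=ray(n,uv,c);return o+d*(z-o[2])/d[2]
def proj(n,P,c=None):
    K,r,t=c or cam(n);return cv2.projectPoints(np.array(P,float).reshape(-1,1,3),r,t,K,None)[0][:,0]
E
python3 - <<'E'
from h import *
a=optics.capture('scene');b=optics.capture('top')
cv2.imwrite('pics/s.png',cv2.resize(a[:,:,::-1],(800,600),interpolation=cv2.INTER_CUBIC))
cv2.imwrite('pics/t.png',cv2.resize(b[:,:,::-1],(800,600),interpolation=cv2.INTER_CUBIC))
np.save('s.npy',a);np.save('t.npy',b)
for n in('scene','top'):
    K,r,t=cam(n);print(n,K[0,0],K[:2,2],-cv2.Rodrigues(r)[0].T@t)
s=telemetry.state();print(s)
E
```

```text
pics
scene 400.713217809223 [256.63153766 193.76305351] [1.19210734 0.22456512 0.99154102]
top 414.62452899791197 [258.90487356 190.05334793] [0.31274991 0.00887289 1.51842071]
{'clock': 0.1, 'joints': array([ 1.09756519e+00,  1.31100867e-01,  1.48918105e+00, -2.07165101e-05,
        1.52301081e+00, -8.53946066e-02]), 'joint_velocities': array([-0.00117648, -0.00239437, -0.00190307,  0.00126495,  0.00027988,
       -0.00093512]), 'effort': array([ 1.21512177e-03, -5.61342859e+01, -4.93091297e+01,  7.70675205e-02,
        2.91774730e-02, -3.73329067e-05]), 'eef_pos': array([0.22665506, 0.5549748 , 0.21767741]), 'tool_rot': array([-6.05312966e-01, -3.08226771e+00,  2.57556342e-03]), 'contact_force': array([-0.13914319, -0.57749697,  0.29921994]), 'ft_torque': array([-0.04139281,  0.05758241,  0.01276816]), 'gripper_force': 0.0, 'width': 0.09324767345111196}
```

View pics/s.png

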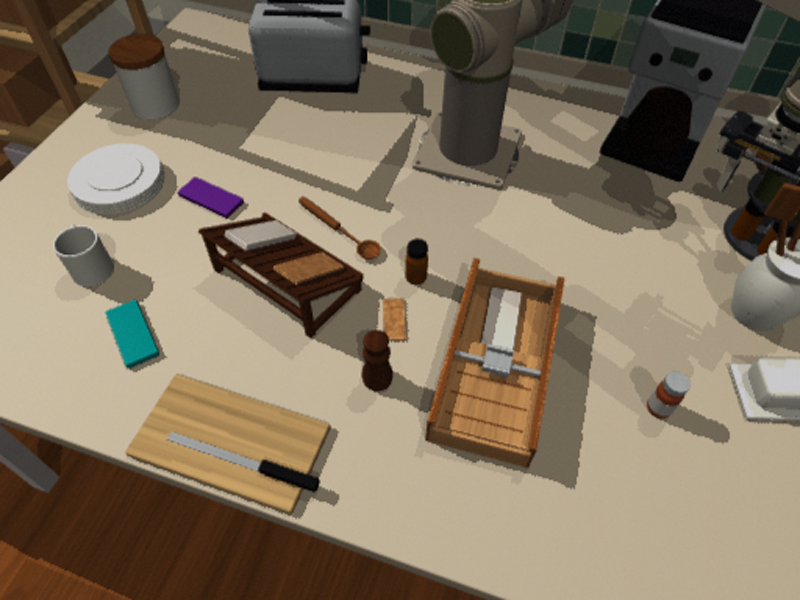

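View pics/t.png

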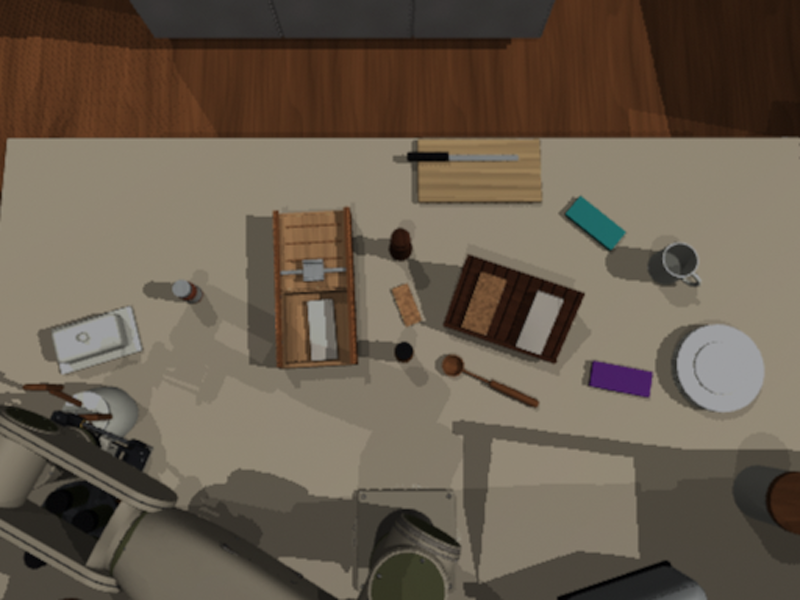

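The scene view shows the rack at (280,265), with a marble slab at (262,235) and a cork sheet at (310,266) on it. The box is at (498,360), with its open bay and low slab at (500,320) and the tab at (497,362). The top view shows the cork at (485,303), the slab at (540,322), the low slab at (320,330) and the tab at (313,270).

- **Cork candidates:** the sheet on the rack (485,303 in the top view) and a small piece on the table (405,303). The one on the rack is larger, so it is the one meant.
- **Slab candidates:** white on the rack (540,322), turquoise (595,222) and purple (620,378). The white one is meant.

I'll confirm both in an enlarged crop.

```bash
python3 - <<'E'
from h import *
b=np.load('t.npy');x0,y0=165,125
c=b[y0:y0+120,x0:x0+220]
im=cv2.resize(c[:,:,::-1],None,fx=3.6,fy=3.6,interpolation=cv2.INTER_CUBIC)
cv2.imwrite('pics/tc.png',im)
hsv=cv2.cvtColor(b,cv2.COLOR_RGB2HSV)
for nm,(u,v) in dict(cork=(310,194),slab=(346,206),low=(205,211),tab=(200,173),small=(260,194)).items():
    print(nm,b[v,u],hsv[v,u])
    m=np.zeros((386,514),np.uint8);d=6
    cv2.floodFill(cv2.GaussianBlur(b,(3,3),0),m,(u,v),0,(28,)*3,(28,)*3,4|(255<<8)|cv2.FLOODFILL_MASK_ONLY|cv2.FLOODFILL_FIXED_RANGE)
    k=m[1:-1,1:-1];cs,_=cv2.findContours(k,0,2);cc=max(cs,key=cv2.contourArea)
    r=cv2.minAreaRect(cc);print(r,cv2.boxPoints(r).round(1).tolist(),k.sum()//255)
for uv in[(284,303),(170+5,133)]:pass
# box corners rough (top rails z=.074) from 800x600 view
for p in[(275,211),(350,208),(280,367),(357,364)]: print('box',onz('top',np.array(p)*.64,.074).round(3))
for p in[(313,270)]: print('tab',onz('top',np.array(p)*.64,.07).round(3))
for p in[(468,257),(583,292),(444,325),(556,362)]: print('rack',onz('top',np.array(p)*.64,.08).round(3))
E
```

```text
cork [115  81  54] [ 13 135 115]
((309.3109130859375, 193.8089141845703), (16.286787033081055, 37.157012939453125), 20.85445785522461) [[295.1000061035156, 208.3000030517578], [308.29998779296875, 173.5], [323.5, 179.3000030517578], [310.29998779296875, 214.10000610351562]] 600
slab [146 139 130] [ 17  28 146]
((344.7899475097656, 206.20416259765625), (16.076923370361328, 37.461544036865234), 22.61986541748047) [[330.20001220703125, 220.39999389648438], [344.6000061035156, 185.8000030517578], [359.3999938964844, 192.0], [345.0, 226.60000610351562]] 590
low [157 158 152] [ 35  10 158]
((203.0, 211.0), (36.0, 10.0), 90.0) [[198.0, 193.0], [208.0, 193.0], [208.0, 229.0], [198.0, 229.0]] 339
tab [124 126 126] [ 90   4 126]
((205.08619689941406, 171.46551513671875), (12.070197105407715, 23.58330726623535), 68.19859313964844) [[191.89999389648438, 170.1999969482422], [213.8000030517578, 161.5], [218.3000030517578, 172.6999969482422], [196.39999389648438, 181.39999389648438]] 153
small [119  83  55] [ 13 137 119]
((262.86651611328125, 197.2737579345703), (34.15177917480469, 17.3137149810791), 64.65382385253906) [[247.6999969482422, 185.5], [263.3999938964844, 178.10000610351562], [278.0, 209.0], [262.3999938964844, 216.39999389648438]] 362
box [0.738 0.297 0.074]
box [0.745 0.125 0.074]
box [0.381 0.276 0.074]
box [0.387 0.106 0.074]
tab [0.601 0.208 0.07 ]
rack [ 0.628 -0.144  0.08 ]
rack [ 0.548 -0.402  0.08 ]
rack [ 0.473 -0.088  0.08 ]
rack [ 0.391 -0.336  0.08 ]
```

View pics/tc.png

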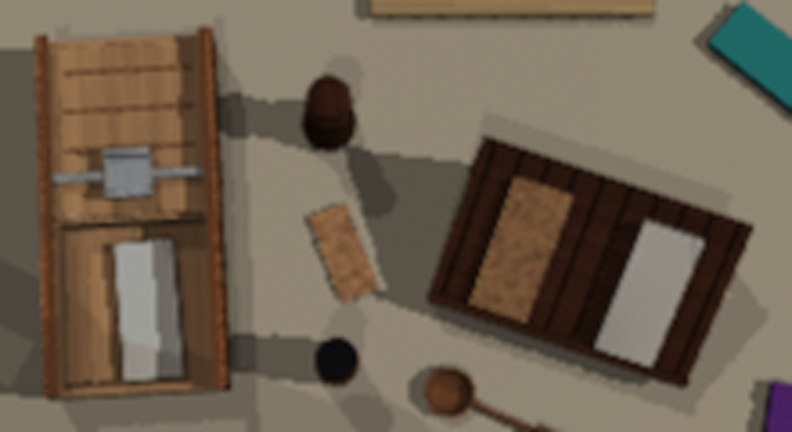

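The crop confirms the cork on the rack (about 520,250) is clearly larger than the loose piece (343,252). The white slab at (650,293) is the target. I'll move over the box first for a wrist view, then over the rack.

>>> carry_out:
  commands:
    - {"dx": -0.2,"dy": -0.15,"dz": -0.05}
    - {"dx": -0.4,"dy": -0.3,"dz": -0.1}
    - {"dx": -0.6,"dy": -0.45,"dz": -0.15}
    - {"dx": -0.85,"dy": -0.61,"dz": -0.2}
    - {"dx": -0.85,"dy": -0.61,"dz": -0.2}

```text
$.commands[0]: bad value
```

>>> carry_out:
  commands:
    - {"dx": -0.2,"dy": -0.15,"dz": -0.05}
    - {"dx": -0.4,"dy": -0.3,"dz": -0.1}
    - {"dx": -0.6,"dy": -0.45,"dz": -0.15}
    - {"dx": -0.85,"dy": -0.61,"dz": -0.2}
    - {"dx": -0.85,"dy": -0.61,"dz": -0.2}

```text
$.commands[0]: bad value
```

```bash
python3 - <<'E'
from h import *
s=telemetry.state();print(s['clock'],s['eef_pos'],s['tool_rot'])
p=optics.camera_params('wrist');a=optics.capture('wrist');np.save('wbox.npy',a)
import pickle;pickle.dump(cam('wrist'),open('wbox.pkl','wb'))
R=cv2.Rodrigues(np.array(p['rvec']))[0];print(p['fx'],p['cx'],p['cy'],'cam pos',-R.T@p['tvec'],'axis',R[2])
cv2.imwrite('pics/wb.png',cv2.resize(a[:,:,::-1],(800,600),interpolation=cv2.INTER_CUBIC))
E
```

```text
0.1 [0.22665506 0.5549748  0.21767741] [-6.05312966e-01 -3.08226771e+00  2.57556342e-03]
297.3186396354542 258.4084696334357 190.30556449727078 cam pos [0.15855966 0.58375891 0.38338668] axis [ 0.24754884 -0.1032195  -0.96336146]
```

View pics/wb.png

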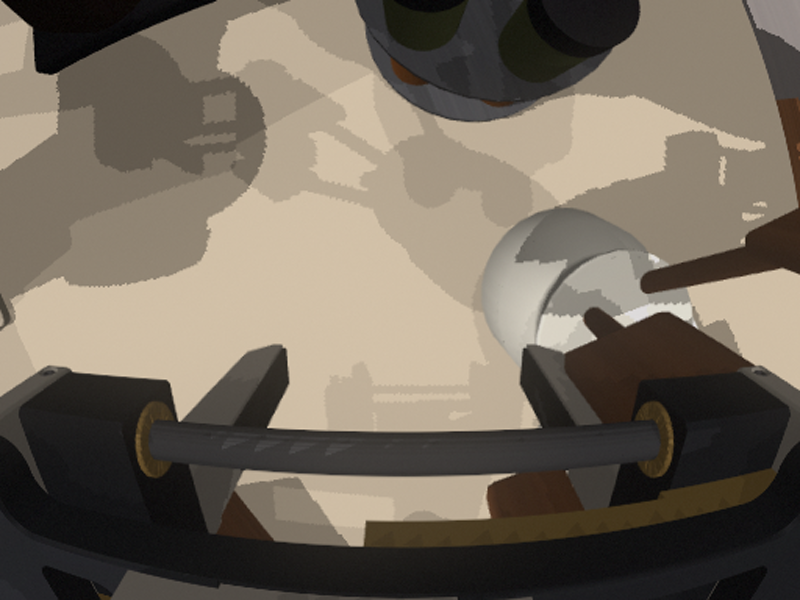

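The wrist view shows the fingertips at about (280,360) and (530,360), and the utensil crock at (590,280). The moves were refused, probably because each row needs a spin value.

>>> carry_out:
  commands:
    - {"dx": -0.2,"dy": -0.15,"dz": -0.1,"spin": 0}
    - {"dx": -0.4,"dy": -0.3,"dz": -0.15,"spin": 0}
    - {"dx": -0.6,"dy": -0.45,"dz": -0.2,"spin": 0}
    - {"dx": -0.85,"dy": -0.61,"dz": -0.2,"spin": 0}
    - {"dx": -0.85,"dy": -0.61,"dz": -0.2,"spin": 0}

```text
clock: 0.65
eef_pos: [0.3403, 0.3751, 0.2591]
tool_rot: [0.61, 3.08, -0.0]
contact_force: [0.2, 0.4, -0.8]
width: 0.093
gripper_force: 0.0
```

>>> carry_out:
  commands:
    - {"dx": -0.2,"dy": -0.15,"dz": -0.05,"spin": 0}
    - {"dx": -0.4,"dy": -0.3,"dz": -0.1,"spin": 0}
    - {"dx": -0.6,"dy": -0.45,"dz": -0.15,"spin": 0}
    - {"dx": -0.85,"dy": -0.61,"dz": -0.2,"spin": 0}
    - {"dx": -0.85,"dy": -0.61,"dz": -0.2,"spin": 0}

```text
clock: 1.15
eef_pos: [0.4515, 0.1979, 0.2994]
tool_rot: [0.611, 3.08, -0.001]
contact_force: [-0.7, -0.7, -0.0]
width: 0.0931
gripper_force: 0.0
```

```bash
python3 - <<'E'
from h import *
s=telemetry.state();print(s['clock'],s['eef_pos'],s['tool_rot'])
import pickle;pickle.dump(cam('wrist'),open('wbox.pkl','wb'))
a=optics.capture('wrist');np.save('wbox.npy',a)
cv2.imwrite('pics/wb2.png',cv2.resize(a[:,:,::-1],(800,600),interpolation=cv2.INTER_CUBIC))
E
```

```text
1.15 [0.45148076 0.19786361 0.29936609] [ 6.10889912e-01  3.07997336e+00 -5.19964735e-04]
```

View pics/wb2.png

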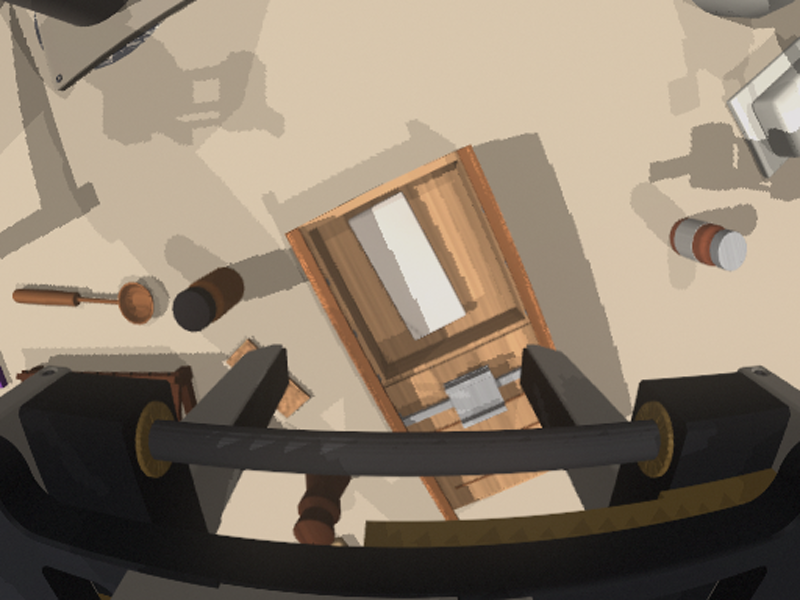

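The wrist view shows the low slab's corners at about (350,216), (402,191), (466,314) and (418,340). The box rail ends are at (287,234) and (470,147), and the tab is at (472,397). Next I'll move over the rack and compute these positions.

```bash
cat > box.py <<'E'
from h import *
import pickle
from scipy.optimize import least_squares
c=pickle.load(open('wbox.pkl','rb'));a=np.load('wbox.npy');g=cv2.cvtColor(a,cv2.COLOR_RGB2GRAY)
def sub(ps,w=3): 
    p=(np.array(ps,np.float32)*.64).reshape(-1,1,2)
    return cv2.cornerSubPix(g,p.copy(),(w,w),(-1,-1),(3,30,.01))[:,0]
P=sub([(350,216),(402,191),(466,314),(418,340)]);print((P/.64).round(1).tolist())
W=np.array([onz('wrist',p,.02,c) for p in P])[:,:2];print(W.round(4).tolist(),'mean',W.mean(0).round(4))
L=[np.linalg.norm(W[i]-W[(i+1)%4]) for i in range(4)];print(np.round(L,4))
e=(W[3]-W[0]+W[2]-W[1]);print('low yaw(x axis)',np.degrees(np.arctan2(e[1],e[0])))
for p in [(287,234),(470,147)]: print('rail',onz('wrist',np.array(p)*.64,.074,c).round(4))
A,B=[onz('wrist',np.array(p)*.64,.074,c)[:2] for p in [(287,234),(470,147)]]
yd=(B-A);print(np.linalg.norm(yd));yaw=np.arctan2(-yd[0],yd[1]);print('box yaw',np.degrees(yaw),'origin',(A+B)/2+.09*np.array([np.cos(yaw),np.sin(yaw)]))
print('tab',onz('wrist',np.array((472,397))*.64,.075,c).round(4))
E
python3 box.py
```

```text
[[350.0, 216.0], [398.79998779296875, 189.39999389648438], [465.0, 312.70001220703125], [415.1000061035156, 339.3999938964844]]
[[0.4035, 0.1621], [0.3981, 0.2152], [0.5368, 0.23], [0.544, 0.1726]] mean [0.4706 0.195 ]
[0.0534 0.1395 0.0578 0.1409]
low yaw(x axis) 5.161927366452269
rail [0.3933 0.1131 0.074 ]
rail [0.3851 0.2854 0.074 ]
0.17248540757685085
box yaw 2.715504154404971 origin [0.47910198 0.20351995]
tab [0.5997 0.2073 0.075 ]
```

>>> carry_out:
  commands:
    - {"dx": 0.1,"dy": -0.2,"dz": 0,"spin": 0}
    - {"dx": 0.2,"dy": -0.4,"dz": 0,"spin": 0}
    - {"dx": 0.3,"dy": -0.6,"dz": 0,"spin": 0}
    - {"dx": 0.4,"dy": -0.8,"dz": 0,"spin": 0}
    - {"dx": 0.5,"dy": -1.0,"dz": 0,"spin": 0}

```text
clock: 1.7
eef_pos: [0.2795, 0.0541, 0.2979]
tool_rot: [-0.601, -3.082, -0.0]
contact_force: [0.6, -1.3, 1.5]
width: 0.0928
gripper_force: 0.0
```

>>> carry_out:
  commands:
    - {"dx": 0,"dy": -0.2,"dz": 0,"spin": 0}
    - {"dx": 0,"dy": -0.4,"dz": 0,"spin": 0}
    - {"dx": 0,"dy": -0.6,"dz": 0,"spin": 0}
    - {"dx": 0,"dy": -0.8,"dz": 0,"spin": 0}
    - {"dx": 0,"dy": -1.0,"dz": 0,"spin": 0}

```text
clock: 2.2
eef_pos: [0.2147, -0.138, 0.3008]
tool_rot: [-0.6, -3.073, -0.008]
contact_force: [0.5, -1.0, -0.9]
width: 0.093
gripper_force: 0.0
```

```bash
python3 - <<'E'
from h import *
s=telemetry.state();print(s['clock'],s['eef_pos'],s['tool_rot'])
import pickle;pickle.dump(cam('wrist'),open('wrack.pkl','wb'))
a=optics.capture('wrist');np.save('wrack.npy',a)
cv2.imwrite('pics/wr.png',cv2.resize(a[:,:,::-1],(800,600),interpolation=cv2.INTER_CUBIC))
E
```

```text
2.2 [ 0.21473705 -0.13801922  0.30084182] [-0.60004345 -3.07289399 -0.00810083]
```

View pics/wr.png

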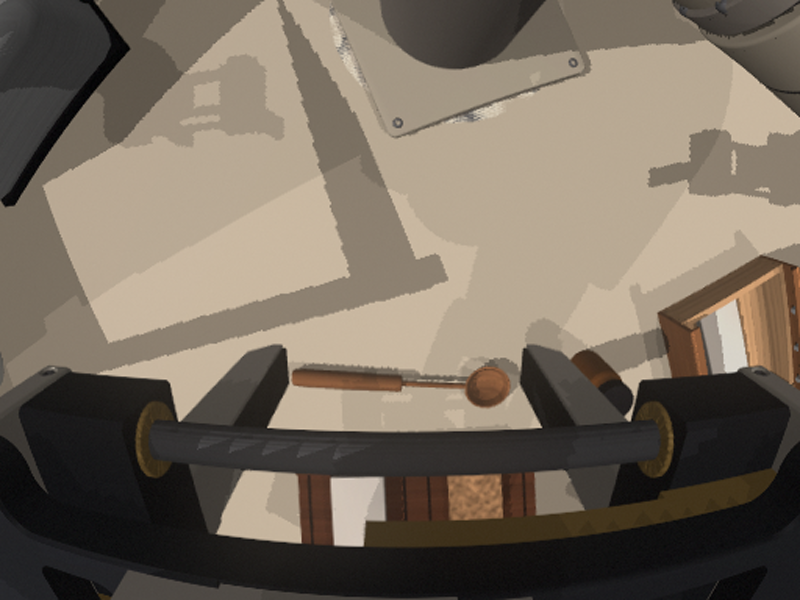

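That move went the wrong way along tool x. The rack is cut off at the bottom, with the cork at (475,495) and the slab at (358,505). I'll move the other way.

>>> carry_out:
  commands:
    - {"dx": -0.2,"dy": 0,"dz": 0,"spin": 0}
    - {"dx": -0.4,"dy": 0,"dz": 0,"spin": 0}
    - {"dx": -0.6,"dy": 0.05,"dz": 0,"spin": 0}
    - {"dx": -0.8,"dy": 0.05,"dz": 0,"spin": 0}
    - {"dx": -1.0,"dy": 0.05,"dz": 0,"spin": 0}

```text
clock: 2.75
eef_pos: [0.4063, -0.2024, 0.2983]
tool_rot: [-0.601, -3.072, -0.008]
contact_force: [-0.9, 0.0, 1.2]
width: 0.0924
gripper_force: 0.0
```

>>> carry_out:
  commands:
    - {"dx": -0.2,"dy": 0,"dz": 0,"spin": 0}
    - {"dx": -0.4,"dy": 0,"dz": 0,"spin": 0}
    - {"dx": -0.6,"dy": 0.05,"dz": 0,"spin": 0}
    - {"dx": -0.8,"dy": 0.05,"dz": 0,"spin": 0}
    - {"dx": -0.9,"dy": 0.05,"dz": 0,"spin": 0}

```text
clock: 3.25
eef_pos: [0.5773, -0.2607, 0.2949]
tool_rot: [-0.6, -3.071, -0.009]
contact_force: [-1.0, -0.4, 0.0]
width: 0.0929
gripper_force: 0.0
```

```bash
cat >> h.py <<'E'
def wproj(P,c):
    K,r,t=c;p=np.array(P)@cv2.Rodrigues(r)[0].T+t
    rr=np.hypot(p[:,0],p[:,1]);k=np.arctan2(rr,p[:,2])/rr
    return np.c_[K[0,0]*k*p[:,0]+K[0,2],K[1,1]*k*p[:,1]+K[1,2]]
def edgefit(img,c,model,q,edges,prj=wproj,w=5,it=15,n=40,chan=None):
    """refine q so that projected model(q) polygon edges sit on strongest gradients"""
    from scipy.optimize import least_squares
    from scipy.ndimage import map_coordinates
    g=cv2.GaussianBlur(img.astype(np.float32),(0,0),.8).sum(2) if chan is None else cv2.GaussianBlur(img.astype(np.float32),(0,0),.8)@np.array(chan)
    q=np.array(q,float);s=np.linspace(.08,.92,n)
    def pts(q):
        M=model(q);return np.vstack([M[i]+s[:,None]*(M[j]-M[i]) for i,j in edges])
    off=np.arange(-w,w+.01,.25)
    for k in range(it):
        u=prj(pts(q),c);nn=[]
        for e in range(len(edges)):
            d=u[(e+1)*n-1]-u[e*n];d/=np.linalg.norm(d);nn+=[[-d[1],d[0]]]*n
        nn=np.array(nn);S=u[:,None]+off[:,None]*nn[:,None]
        v=map_coordinates(g,[S[...,1],S[...,0]],order=1)
        G=np.abs(np.gradient(v,axis=1))*np.exp(-(off/w)**2);b=G.argmax(1);o=off[b];ok=G.max(1)>2
        tgt=(u*nn).sum(1)+o
        f=lambda q:((prj(pts(q),c)*nn).sum(1)-tgt)[ok]
        r=least_squares(f,q,loss='soft_l1',f_scale=.5);q=r.x
        if k>6:w=max(2,w-1);off=np.arange(-w,w+.01,.25)
    return q,np.median(np.abs(r.fun)),[round(float(x),2) for x in [np.mean(np.abs(r.fun[i*n:(i+1)*n])) for i in range(len(edges))]]
def flat(z,l=.14,b=.06):
    def m(q):
        x,y,a=q;ca,sa=np.cos(a),np.sin(a)
        return np.array([[x+ca*X-sa*Y,y+sa*X+ca*Y,z] for X,Y in[(-l/2,-b/2),(-l/2,b/2),(l/2,b/2),(l/2,-b/2)]])
    return m
E4=[(0,1),(1,2),(2,3),(3,0)]
E
python3 - <<'E'
from h import *
s=telemetry.state();print(s['clock'],s['eef_pos'],s['tool_rot'])
import pickle;pickle.dump(cam('wrist'),open('wrack.pkl','wb'))
a=optics.capture('wrist');np.save('wrack.npy',a)
cv2.imwrite('pics/wr2.png',cv2.resize(a[:,:,::-1],(800,600),interpolation=cv2.INTER_CUBIC))
c=pickle.load(open('wbox.pkl','rb'));b=np.load('wbox.npy')
for q0 in [(.4706,.195,.09),(.4706,.193,.06)]:print(edgefit(b,c,flat(.02),q0,E4))
E
```

```text
3.25 [ 0.57730724 -0.26066458  0.29488139] [-0.60001828 -3.07095106 -0.00878412]
(array([0.47227582, 0.19411402, 0.10131648]), np.float64(0.252224270431455), [0.24, 0.39, 0.28, 0.41])
(array([0.47227712, 0.19411341, 0.10144469]), np.float64(0.25092995858267386), [0.24, 0.39, 0.28, 0.41])
```

View pics/wr2.png

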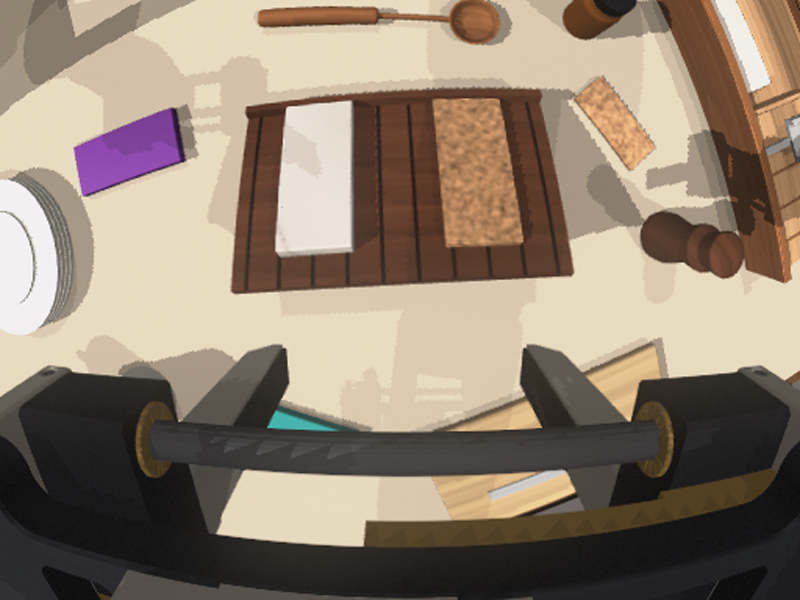

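The rack is now fully in view. The white slab has corners at about (288,105), (352,100), (352,250) and (277,252). The cork has corners at about (433,98), (500,98), (522,243) and (447,247). The high edge is at the bottom of the rack, from (232,292) to (573,272). I'll fit the poses by edges.

```bash
cat > rack.py <<'E'
from h import *
import pickle
c=pickle.load(open('wrack.pkl','rb'));a=np.load('wrack.npy')
T=np.radians(30)
def rackpt(r,S,Y,h):
    x,y,yaw=r;X=S*np.cos(T)-h*np.sin(T);Z=.075+S*np.sin(T)+h*np.cos(T)
    return [x+np.cos(yaw)*X-np.sin(yaw)*Y,y+np.sin(yaw)*X+np.cos(yaw)*Y,Z]
L=.08/np.cos(T)
def rk(q): return np.array([rackpt(q,S,Y,0) for S,Y in[(-L,-.135),(-L,.135),(L,.135),(L,-.135)]])
r,m,e=edgefit(a,c,rk,(.51,-.2425,-.31),[(1,2),(2,3),(3,0)]);print('rack',r,np.degrees(r[2]),m,e)
def item(h):
    def f(q):
        s,y,dyaw=q;cc,ss=np.cos(dyaw),np.sin(dyaw)
        return np.array([rackpt(r,s+cc*X-ss*Y,y+ss*X+cc*Y,h) for X,Y in[(-.07,-.03),(-.07,.03),(.07,.03),(.07,-.03)]])
    return f
for n,h,y in(('cork',.008,.065),('slab',.014,-.065)):
    q,m,e=edgefit(a,c,item(h),(0,y,0),E4);print(n,'s,y,dyaw',q.round(4),m,e)
    print('  centre',np.round(rackpt(r,q[0],q[1],h/2),4),'yaw',np.degrees(r[2]+q[2]))
E
python3 rack.py
```

```text
rack [ 0.50834445 -0.23838703 -0.33234514] -19.04197373625141 0.24205630396158995 [0.24, 0.1, 0.25]
cork s,y,dyaw [-0.0039  0.0649  0.0012] 0.2490921094891405 [0.58, 0.14, 0.31, 0.13]
  centre [ 0.5245 -0.1753  0.0765] yaw -18.97282008273603
slab s,y,dyaw [-0.0017 -0.0654  0.0012] 0.24927264399013893 [1.09, 0.05, 0.47, 0.11]
  centre [ 0.4823 -0.2986  0.0802] yaw -18.975486016198293
```

```bash
cat > plan.py <<'E'
import sys;from h import *
s=telemetry.state();R=cv2.Rodrigues(np.array(s['tool_rot']))[0]
v=[float(x) for x in sys.argv[1:]];t=np.array(v[:3])  # x y z [sheet yaw deg]
d=R.T@(t-s['eef_pos']);cur=np.degrees(np.arctan2(R[1,1],R[0,1]))
sp=0
if len(v)>3:
    e=(v[3]+90-cur+90)%180-90;sp=-e/45
print('t',round(s['clock'],2),'pos',np.round(s['eef_pos'],4),'ty',round(cur,2),'tilt',np.round(R[:2,2],3),'F',np.round(s['contact_force'],1),'w',round(s['width'],4))
print('dx %.4f dy %.4f dz %.4f spin %.4f'%(*(d/.2),sp))
E
python3 plan.py .5245 -.1753 .15 -19
```

```text
t 3.3 pos [ 0.5781 -0.2612  0.2942] ty 67.89 tilt [-0.011  0.008] F [-2.4  1.6 -1.4] w 0.0929
dx 0.4002 dy 0.2945 dz 0.7273 spin -0.0692
```

>>> carry_out:
  commands:
    - {"dx": 0.13,"dy": 0.1,"dz": 0.2,"spin": -0.03}
    - {"dx": 0.26,"dy": 0.2,"dz": 0.4,"spin": -0.07}
    - {"dx": 0.4,"dy": 0.295,"dz": 0.6,"spin": -0.07}
    - {"dx": 0.4,"dy": 0.295,"dz": 0.727,"spin": -0.07}
    - {"dx": 0.4,"dy": 0.295,"dz": 0.727,"spin": -0.07}
  jaw: -1

```text
clock: 3.8
eef_pos: [0.5175, -0.1727, 0.1471]
tool_rot: [-0.514, -3.079, -0.012]
contact_force: [0.3, 0.2, -0.3]
width: 0.0929
gripper_force: 0.0
```

```bash
python3 plan.py .5245 -.1753 .084 -19
```

```text
t 3.8 pos [ 0.5175 -0.1727  0.1471] ty 71.05 tilt [-0.018  0.011] F [ 0.3  0.2 -0.3] w 0.0929
dx -0.0441 dy -0.0021 dz 0.3147 spin 0.0012
```

>>> carry_out:
  commands:
    - {"dx": -0.044,"dy": 0,"dz": 0.1,"spin": 0}
    - {"dx": -0.044,"dy": 0,"dz": 0.2,"spin": 0}
    - {"dx": -0.044,"dy": 0,"dz": 0.3,"spin": 0}
    - {"dx": -0.044,"dy": 0,"dz": 0.3,"spin": 0}
    - {"dx": -0.044,"dy": 0,"dz": 0.3,"spin": 0}

```text
clock: 4.3
eef_pos: [0.5299, -0.1794, 0.0942]
tool_rot: [-0.519, -3.089, -0.007]
contact_force: [-0.8, 0.6, 0.1]
width: 0.0927
gripper_force: 0.0
```

```bash
python3 plan.py .5245 -.1753 .078 -19
```

```text
t 4.3 pos [ 0.5299 -0.1794  0.0942] ty 70.94 tilt [-0.009  0.006] F [-0.8  0.6  0.1] w 0.0927
dx 0.0313 dy 0.0106 dz 0.0812 spin -0.0014
```

>>> carry_out:
  commands:
    - {"dx": 0,"dy": 0,"dz": 0,"spin": 0}
    - {"dx": 0,"dy": 0,"dz": 0,"spin": 0}
    - {"dx": 0,"dy": 0,"dz": 0,"spin": 0}
    - {"dx": 0,"dy": 0,"dz": 0,"spin": 0}
    - {"dx": 0,"dy": 0,"dz": 0,"spin": 0}

```text
clock: 4.8
eef_pos: [0.529, -0.1795, 0.0929]
tool_rot: [-0.519, -3.088, -0.007]
contact_force: [1.7, -0.8, 0.2]
width: 0.0931
gripper_force: 0.0
```

```bash
python3 plan.py .5245 -.1753 .078 -19
```

```text
t 4.8 pos [ 0.529  -0.1795  0.0929] ty 70.92 tilt [-0.009  0.006] F [ 1.7 -0.8  0.2] w 0.0931
dx 0.0273 dy 0.0124 dz 0.0747 spin -0.0017
```

>>> carry_out:
  commands:
    - {"dx": 0.027,"dy": 0.012,"dz": 0.03,"spin": 0}
    - {"dx": 0.027,"dy": 0.012,"dz": 0.05,"spin": 0}
    - {"dx": 0.027,"dy": 0.012,"dz": 0.065,"spin": 0}
    - {"dx": 0.027,"dy": 0.012,"dz": 0.075,"spin": 0}
    - {"dx": 0.027,"dy": 0.012,"dz": 0.075,"spin": 0}

```text
clock: 5.3
eef_pos: [0.5244, -0.1751, 0.0792]
tool_rot: [-0.518, -3.087, -0.007]
contact_force: [-9.4, 3.5, 15.9]
width: 0.0929
gripper_force: 9.6
```

```bash
python3 plan.py .5245 -.1753 .077 -19
```

```text
t 5.3 pos [ 0.5244 -0.1751  0.0792] ty 70.94 tilt [-0.01   0.006] F [-9.4  3.5 15.9] w 0.0929
dx -0.0011 dy -0.0007 dz 0.0111 spin -0.0012
```

>>> carry_out:
  commands:
    - {"dx": 0,"dy": 0,"dz": -0.008,"spin": 0}
    - {"dx": 0,"dy": 0,"dz": -0.008,"spin": 0}
    - {"dx": 0,"dy": 0,"dz": -0.008,"spin": 0}
    - {"dx": 0,"dy": 0,"dz": -0.008,"spin": 0}
    - {"dx": 0,"dy": 0,"dz": -0.008,"spin": 0}

```text
clock: 5.8
eef_pos: [0.5242, -0.1751, 0.0795]
tool_rot: [-0.518, -3.087, -0.007]
contact_force: [-4.2, 2.9, 8.4]
width: 0.0931
gripper_force: 4.7
```

>>> carry_out:
  commands:
    - {"dx": 0,"dy": 0,"dz": 0,"spin": 0}
    - {"dx": 0,"dy": 0,"dz": 0,"spin": 0}
    - {"dx": 0,"dy": 0,"dz": 0,"spin": 0}
    - {"dx": 0,"dy": 0,"dz": 0,"spin": 0}
    - {"dx": 0,"dy": 0,"dz": 0,"spin": 0}
  jaw: 1
  force: 10

```text
clock: 6.3
eef_pos: [0.5242, -0.1756, 0.0797]
tool_rot: [-0.519, -3.087, -0.006]
contact_force: [-4.9, 0.8, 7.9]
width: 0.0601
gripper_force: 16.6
```

>>> carry_out:
  commands:
    - {"dx": 0,"dy": 0,"dz": 0,"spin": 0}
    - {"dx": 0,"dy": 0,"dz": 0,"spin": 0}
    - {"dx": 0,"dy": 0,"dz": 0,"spin": 0}
    - {"dx": 0,"dy": 0,"dz": 0,"spin": 0}
    - {"dx": 0,"dy": 0,"dz": 0,"spin": 0}

```text
clock: 6.8
eef_pos: [0.5243, -0.1755, 0.0797]
tool_rot: [-0.519, -3.087, -0.006]
contact_force: [-4.9, 0.7, 8.1]
width: 0.0601
gripper_force: 16.6
```

>>> carry_out:
  commands:
    - {"dx": 0,"dy": 0,"dz": -0.02,"spin": 0}
    - {"dx": 0,"dy": 0,"dz": -0.1,"spin": 0}
    - {"dx": 0,"dy": 0,"dz": -0.25,"spin": 0}
    - {"dx": 0,"dy": 0,"dz": -0.45,"spin": 0}
    - {"dx": 0,"dy": 0,"dz": -0.65,"spin": 0}

```text
clock: 7.3
eef_pos: [0.5254, -0.176, 0.2112]
tool_rot: [-0.519, -3.088, -0.007]
contact_force: [1.8, -0.5, -0.5]
width: 0.0602
gripper_force: 10.0
```

```bash
python3 plan.py .470 .194 .20 5.8
```

```text
t 7.3 pos [ 0.5254 -0.176   0.2112] ty 70.93 tilt [-0.01   0.006] F [ 1.8 -0.5 -0.5] w 0.0602
dx 0.8656 dy 1.6577 dz 0.0703 spin -0.5526
```

>>> carry_out:
  commands:
    - {"dx": 0.1,"dy": 0.2,"dz": 0,"spin": 0}
    - {"dx": 0.2,"dy": 0.4,"dz": 0,"spin": 0}
    - {"dx": 0.3,"dy": 0.6,"dz": 0,"spin": 0}
    - {"dx": 0.4,"dy": 0.77,"dz": 0,"spin": 0}
    - {"dx": 0.43,"dy": 0.83,"dz": 0,"spin": 0}

```text
clock: 7.8
eef_pos: [0.4982, 0.0119, 0.2119]
tool_rot: [-0.515, -3.09, -0.009]
contact_force: [0.8, -1.0, -0.1]
width: 0.0597
gripper_force: 10.0
```

>>> carry_out:
  commands:
    - {"dx": 0.1,"dy": 0.2,"dz": 0,"spin": -0.15}
    - {"dx": 0.2,"dy": 0.4,"dz": 0,"spin": -0.3}
    - {"dx": 0.3,"dy": 0.6,"dz": 0,"spin": -0.45}
    - {"dx": 0.43,"dy": 0.8,"dz": 0,"spin": -0.55}
    - {"dx": 0.43,"dy": 0.82,"dz": 0,"spin": -0.55}

```text
clock: 8.3
eef_pos: [0.47, 0.1961, 0.2129]
tool_rot: [0.167, -3.128, -0.013]
contact_force: [0.5, -0.7, -0.6]
width: 0.0598
gripper_force: 10.0
```

```bash
python3 plan.py .470 .194 .10 5.8
```

```text
t 8.3 pos [0.47   0.1961 0.2129] ty 96.09 tilt [-0.009  0.008] F [ 0.5 -0.7 -0.6] w 0.0598
dx -0.0037 dy -0.0153 dz 0.5646 spin 0.0065
```

```bash
cat > held.py <<'E'
from h import *
import sys
th=float(sys.argv[1]);zo=float(sys.argv[2]);hh=float(sys.argv[3])
s=telemetry.state();c=cam('wrist');a=optics.capture('wrist');np.save('held.npy',a)
p=s['eef_pos'];R=cv2.Rodrigues(np.array(s['tool_rot']))[0];y=np.arctan2(R[1,1],R[0,1])-np.pi/2
def m(q):
    ox,oy,dy,t=q;A=y+dy;ca,sa=np.cos(A),np.sin(A);o=[]
    for X,Y in[(-.07,-.03),(-.07,.03),(.07,.03),(.07,-.03)]:
        x=ox+X*np.cos(t)-hh*np.sin(t);z=X*np.sin(t)+hh*np.cos(t);Y=Y+oy
        o.append([p[0]+ca*x-sa*Y,p[1]+sa*x+ca*Y,p[2]+zo+z])
    return np.array(o)
print('proj guess',(m((0,0,0,th))@np.eye(3)).shape,(wproj(m((0,0,0,th)),c)/.64).round().tolist())
for t0 in(th,th-.1,th+.1):
    q,me,e=edgefit(a,c,m,(0,0,0,t0),E4,w=6);print(q.round(4),'tilt',np.degrees(q[3]).round(1),round(me,2),e)
E
python3 held.py .52 -.003 .004
```

```text
proj guess (4, 3) [[333.0, 198.0], [472.0, 198.0], [482.0, 537.0], [326.0, 538.0]]
[-1.000e-04  3.000e-04 -3.500e-03  5.088e-01] tilt 29.2 0.24 [0.18, 0.33, 0.46, 0.27]
[-1.000e-04  3.000e-04 -3.400e-03  5.089e-01] tilt 29.2 0.24 [0.18, 0.35, 0.46, 0.27]
[-1.000e-04  3.000e-04 -3.400e-03  5.087e-01] tilt 29.1 0.24 [0.18, 0.33, 0.46, 0.27]
```

```bash
python3 plan.py .4689 .1938 .075 5.8
```

```text
t 8.35 pos [0.4708 0.1943 0.2128] ty 95.92 tilt [-0.009  0.007] F [-0.1 -0.4 -0.3] w 0.0596
dx 0.0044 dy -0.0069 dz 0.6890 spin 0.0026
```

>>> carry_out:
  commands:
    - {"dx": 0.004,"dy": -0.006,"dz": 0.15,"spin": 0}
    - {"dx": 0.004,"dy": -0.006,"dz": 0.3,"spin": 0}
    - {"dx": 0.004,"dy": -0.006,"dz": 0.45,"spin": 0}
    - {"dx": 0.004,"dy": -0.006,"dz": 0.6,"spin": 0}
    - {"dx": 0.004,"dy": -0.006,"dz": 0.68,"spin": 0}

```text
clock: 8.85
eef_pos: [0.4683, 0.1892, 0.0736]
tool_rot: [0.151, -3.126, -0.008]
contact_force: [-1.0, 0.1, -0.5]
width: 0.0602
gripper_force: 10.0
```

>>> carry_out:
  commands:
    - {"dx": 0,"dy": 0,"dz": 0,"spin": 0}
    - {"dx": 0,"dy": 0,"dz": 0,"spin": 0}
    - {"dx": 0,"dy": 0,"dz": 0,"spin": 0}
    - {"dx": 0,"dy": 0,"dz": 0,"spin": 0}
    - {"dx": 0,"dy": 0,"dz": 0,"spin": 0}
  force: 5

```text
clock: 9.35
eef_pos: [0.4699, 0.1916, 0.0773]
tool_rot: [0.155, -3.13, -0.011]
contact_force: [0.2, 0.6, 0.6]
width: 0.0599
gripper_force: 5.0
```

```bash
python3 plan.py .4803 .1949 .0275 5.8
```

```text
t 9.35 pos [0.4699 0.1916 0.0773] ty 95.67 tilt [-0.008  0.007] F [0.2 0.6 0.6] w 0.0599
dx -0.0552 dy 0.0093 dz 0.2485 spin -0.0028
```

>>> carry_out:
  commands:
    - {"dx": 0,"dy": 0.009,"dz": 0.04,"spin": 0}
    - {"dx": 0,"dy": 0.009,"dz": 0.08,"spin": 0}
    - {"dx": -0.012,"dy": 0.009,"dz": 0.105,"spin": 0}
    - {"dx": -0.028,"dy": 0.009,"dz": 0.13,"spin": 0}
    - {"dx": -0.038,"dy": 0.009,"dz": 0.16,"spin": 0}

```text
clock: 9.85
eef_pos: [0.4764, 0.1942, 0.0435]
tool_rot: [0.155, -3.128, -0.01]
contact_force: [1.3, 0.3, -0.2]
width: 0.0601
gripper_force: 5.0
```

>>> carry_out:
  commands:
    - {"dx": -0.005,"dy": 0,"dz": 0.015,"spin": 0}
    - {"dx": -0.009,"dy": 0,"dz": 0.03,"spin": 0}
    - {"dx": -0.013,"dy": 0,"dz": 0.05,"spin": 0}
    - {"dx": -0.015,"dy": 0,"dz": 0.07,"spin": 0}
    - {"dx": -0.017,"dy": 0,"dz": 0.08,"spin": 0}

```text
clock: 10.35
eef_pos: [0.4792, 0.1946, 0.0276]
tool_rot: [0.155, -3.128, -0.01]
contact_force: [-1.5, 0.1, 0.8]
width: 0.0598
gripper_force: 5.0
```

```bash
python3 plan.py .4803 .1949 .0275 5.8; python3 held.py 0 -.003 .004
```

```text
t 10.35 pos [0.4792 0.1946 0.0276] ty 95.67 tilt [-0.01   0.006] F [-1.5  0.1  0.8] w 0.0598
dx -0.0057 dy 0.0008 dz 0.0003 spin -0.0028
proj guess (4, 3) [[319.0, 183.0], [487.0, 183.0], [469.0, 504.0], [337.0, 504.0]]
[-0.0025  0.0004  0.0045  0.1083] tilt 6.2 0.24 [0.22, 0.24, 0.1, 0.33]
[-0.0025  0.0004  0.0042  0.1082] tilt 6.2 0.25 [0.23, 0.24, 0.11, 0.33]
[-0.0025  0.0004  0.0045  0.1082] tilt 6.2 0.24 [0.23, 0.24, 0.11, 0.33]
```

>>> carry_out:
  commands:
    - {"dx": 0,"dy": 0,"dz": 0.004,"spin": 0}
    - {"dx": 0,"dy": 0,"dz": 0.008,"spin": 0}
    - {"dx": 0,"dy": 0,"dz": 0.012,"spin": 0}
    - {"dx": 0,"dy": 0,"dz": 0.016,"spin": 0}
    - {"dx": 0,"dy": 0,"dz": 0.016,"spin": 0}

```text
clock: 10.9
eef_pos: [0.4793, 0.1947, 0.0248]
tool_rot: [0.155, -3.129, -0.01]
contact_force: [0.3, -0.1, -0.7]
width: 0.0602
gripper_force: 5.0
```

```bash
python3 plan.py .4723 .1941 .0275 5.8; python3 held.py 0 -.003 .004
python3 -c "
import numpy as np,cv2
a=np.load('held.npy');cv2.imwrite('pics/h1.png',cv2.resize(a[:,:,::-1],(800,600),interpolation=2))"
```

```text
t 10.9 pos [0.4793 0.1947 0.0248] ty 95.68 tilt [-0.009  0.006] F [ 0.3 -0.1 -0.7] w 0.0602
dx 0.0354 dy 0.0005 dz -0.0133 spin -0.0027
proj guess (4, 3) [[319.0, 183.0], [487.0, 183.0], [469.0, 504.0], [337.0, 504.0]]
[-0.0025  0.0004  0.0038  0.0701] tilt 4.0 0.01 [0.14, 0.22, 0.03, 0.44]
[-0.0025  0.0004  0.0036  0.07  ] tilt 4.0 0.01 [0.13, 0.23, 0.03, 0.46]
[-0.0025  0.0004  0.0038  0.0701] tilt 4.0 0.01 [0.14, 0.21, 0.03, 0.44]
```

View pics/h1.png

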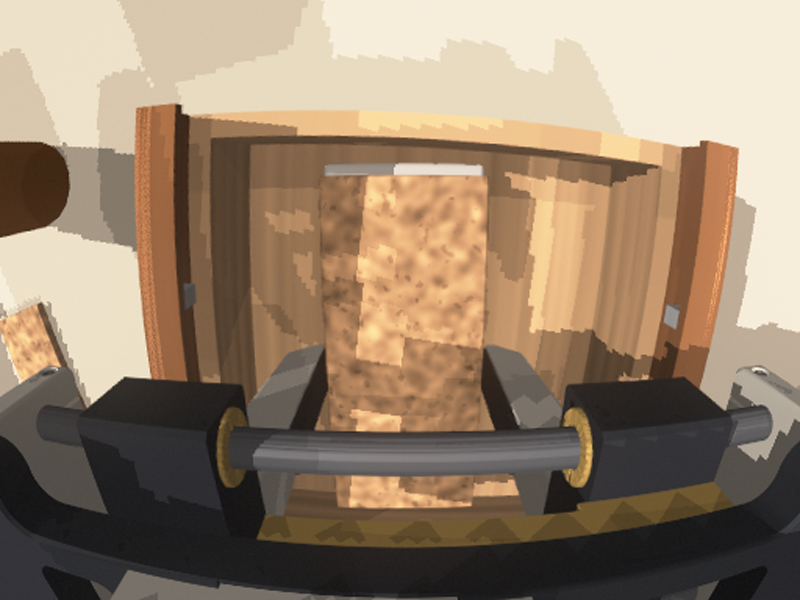

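```bash
cat > ends.py <<'E'
from h import *
import sys
s=telemetry.state();c=cam('wrist');y=np.radians(5.8);ex=np.array([np.cos(y),np.sin(y),0]);ey=np.array([-ex[1],ex[0],0]);o=np.array([.4723,.1941,0])
for a in sys.argv[1:]:
    u,v,z=map(float,a.split(','));P=onz('wrist',(u*.64,v*.64),z,c)-o;print(a,'along %.4f across %.4f'%(P@ex,P@ey))
E
python3 ends.py 404,164,.02 325,166,.02 483,164,.02 404,176,.028 322,177,.028 486,176,.028 321,300,.029 488,300,.029
```

```text
404,164,.02 along -0.0693 across 0.0004
325,166,.02 along -0.0691 across -0.0285
483,164,.02 along -0.0698 across 0.0295
404,176,.028 along -0.0649 across 0.0004
322,177,.028 along -0.0651 across -0.0283
486,176,.028 along -0.0653 across 0.0292
321,300,.029 along -0.0207 across -0.0300
488,300,.029 along -0.0205 across 0.0311
```

The view shows the cork between the fingers, its near end at v≈176 and the low slab's end at v≈165. That leaves the cork 4.5 mm short along the length and centred sideways. I'll shift it, set it down and release.

>>> carry_out:
  commands:
    - {"dx": 0,"dy": 0,"dz": -0.006,"spin": 0}
    - {"dx": 0.012,"dy": 0,"dz": -0.006,"spin": 0}
    - {"dx": 0.0225,"dy": 0,"dz": -0.003,"spin": 0}
    - {"dx": 0.0225,"dy": 0,"dz": 0.004,"spin": 0}
    - {"dx": 0.0225,"dy": 0,"dz": 0.01,"spin": 0}

```text
clock: 11.45
eef_pos: [0.4746, 0.1943, 0.0228]
tool_rot: [0.155, -3.128, -0.01]
contact_force: [-3.5, -1.6, 7.4]
width: 0.0599
gripper_force: 5.0
```

>>> carry_out:
  commands:
    - {"dx": 0,"dy": 0,"dz": 0,"spin": 0}
    - {"dx": 0,"dy": 0,"dz": 0,"spin": 0}
    - {"dx": 0,"dy": 0,"dz": 0,"spin": 0}
    - {"dx": 0,"dy": 0,"dz": 0,"spin": 0}
    - {"dx": 0,"dy": 0,"dz": 0,"spin": 0}

```text
clock: 11.95
eef_pos: [0.4748, 0.1942, 0.0228]
tool_rot: [0.155, -3.128, -0.01]
contact_force: [0.2, -0.5, -0.4]
width: 0.0597
gripper_force: 5.0
```

```bash
python3 held.py 0 -.003 .004 | tail -1; python3 plan.py .4723 .1941 .0275 5.8
```

```text
[-0.0023  0.0004  0.004   0.0428] tilt 2.5 0.24 [0.29, 0.28, 0.04, 0.48]
t 12.0 pos [0.4748 0.1943 0.0228] ty 95.68 tilt [-0.01   0.006] F [-0.4  0.4 -0.3] w 0.0599
dx 0.0128 dy 0.0005 dz -0.0234 spin -0.0027
```

>>> carry_out:
  commands:
    - {"dx": 0,"dy": 0,"dz": 0,"spin": 0}
    - {"dx": 0,"dy": 0,"dz": 0,"spin": 0}
    - {"dx": 0,"dy": 0,"dz": 0,"spin": 0}
    - {"dx": 0,"dy": 0,"dz": 0,"spin": 0}
    - {"dx": 0,"dy": 0,"dz": 0,"spin": 0}
  jaw: -0.65

```text
clock: 12.5
eef_pos: [0.4748, 0.1943, 0.0229]
tool_rot: [0.155, -3.129, -0.01]
contact_force: [0.7, 0.4, 0.1]
width: 0.0767
gripper_force: 0.0
```

>>> carry_out:
  commands:
    - {"dx": 0,"dy": 0,"dz": -0.1,"spin": 0}
    - {"dx": 0,"dy": 0,"dz": -0.25,"spin": 0}
    - {"dx": 0,"dy": 0,"dz": -0.5,"spin": 0}
    - {"dx": 0,"dy": 0,"dz": -0.75,"spin": 0}
    - {"dx": 0,"dy": 0,"dz": -0.9,"spin": 0}

```text
clock: 13.0
eef_pos: [0.4779, 0.1936, 0.2074]
tool_rot: [0.156, -3.133, -0.012]
contact_force: [0.8, 0.4, 0.1]
width: 0.0769
gripper_force: 0.0
```

>>> carry_out:
  commands:
    - {"dx": -0.2,"dy": 0,"dz": 0,"spin": 0}
    - {"dx": -0.3,"dy": 0,"dz": 0,"spin": 0}
    - {"dx": -0.3,"dy": 0,"dz": 0,"spin": 0}
    - {"dx": -0.3,"dy": 0,"dz": 0,"spin": 0}
    - {"dx": -0.3,"dy": 0,"dz": 0,"spin": 0}

```text
clock: 13.5
eef_pos: [0.5352, 0.199, 0.2017]
tool_rot: [0.155, -3.127, -0.01]
contact_force: [0.4, 0.5, -0.8]
width: 0.0767
gripper_force: 0.0
```

```bash
cat > look.py <<'E'
from h import *
import pickle,sys
s=telemetry.state();c=cam('wrist');pickle.dump(c,open('wl.pkl','wb'));a=optics.capture('wrist');np.save('wl.npy',a)
print(s['clock'],s['eef_pos'])
z=float(sys.argv[1])
q,m,e=edgefit(a,c,flat(z),(.4726,.1946,.101),E4,w=4);print('item z',z,q.round(4),np.degrees(q[2]).round(2),round(m,2),e,(wproj(flat(z)(q),c)/.64).round().tolist())
E
python3 look.py .028; python3 plan.py .4723 .1941 .2 5.8
python3 -c "
import numpy as np,cv2
a=np.load('wl.npy');cv2.imwrite('pics/h2.png',cv2.resize(a[:,:,::-1],(800,600),interpolation=2))"
```

```text
13.5 [0.53518044 0.19903519 0.20174175]
item z 0.028 [0.4725 0.1942 0.1014] 5.81 0.24 [0.25, 0.3, 0.51, 0.36] [[362.0, 94.0], [445.0, 94.0], [444.0, 282.0], [364.0, 282.0]]
t 13.55 pos [0.5353 0.1991 0.2019] ty 95.69 tilt [-0.011  0.006] F [ 0.3  0.5 -0.4] w 0.0766
dx 0.3156 dy 0.0065 dz 0.0128 spin -0.0024
```

View pics/h2.png

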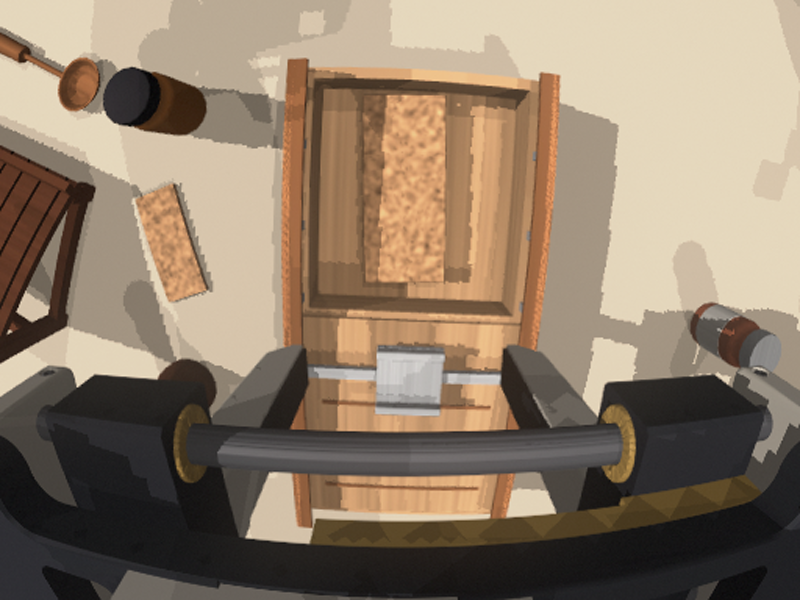

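The cork lies square on the low slab, with its outline at about (362–445, 94–282) and a fitted pose that matches the slab's. The tab is at (410,380), and no bystander has moved. Next is the marble.

```bash
python3 - <<'E'
from h import *
import pickle
c=pickle.load(open('wl.pkl','rb'));a=np.load('wl.npy')
P=onz('wrist',(410*.64,378*.64),.08,c);print('tab guess',P)
q,m,e=edgefit(a,c,flat(.08,.048,.046),(P[0],P[1],.05),E4,w=4);print('tab',q,np.degrees(q[2]),m,e)
print('spice_b top',onz('wrist',(760*.64,350*.64),.095,c))
E
python3 plan.py .4823 -.2986 .17 -19
```

```text
tab guess [0.59619492 0.2104495  0.08      ]
tab [0.5950713  0.20956895 0.06379954] 3.6554446263470797 0.2526887858161899 [0.5, 0.41, 0.18, 0.33]
spice_b top [0.55167497 0.4898558  0.095     ]
t 13.55 pos [0.5353 0.1991 0.2019] ty 95.69 tilt [-0.011  0.006] F [ 0.3  0.5 -0.4] w 0.0766
dx 0.5088 dy -2.4508 dz 0.1477 spin 0.5487
```

>>> carry_out:
  commands:
    - {"dx": 0.03,"dy": -0.22,"dz": 0,"spin": 0}
    - {"dx": 0.08,"dy": -0.45,"dz": 0,"spin": 0}
    - {"dx": 0.12,"dy": -0.68,"dz": 0,"spin": 0}
    - {"dx": 0.17,"dy": -0.9,"dz": 0,"spin": 0}
    - {"dx": 0.17,"dy": -0.95,"dz": 0,"spin": 0}
  jaw: -1

```text
clock: 14.05
eef_pos: [0.5199, 0.0031, 0.2013]
tool_rot: [0.15, -3.128, -0.008]
contact_force: [-0.1, 0.8, 0.0]
width: 0.0932
gripper_force: 0.0
```

>>> carry_out:
  commands:
    - {"dx": 0.05,"dy": -0.22,"dz": 0,"spin": 0.15}
    - {"dx": 0.1,"dy": -0.45,"dz": 0,"spin": 0.3}
    - {"dx": 0.15,"dy": -0.68,"dz": 0,"spin": 0.45}
    - {"dx": 0.2,"dy": -0.9,"dz": 0,"spin": 0.55}
    - {"dx": 0.2,"dy": -0.95,"dz": 0,"spin": 0.55}

```text
clock: 14.55
eef_pos: [0.4991, -0.1896, 0.2003]
tool_rot: [-0.528, -3.086, -0.005]
contact_force: [0.6, 0.0, 0.7]
width: 0.0931
gripper_force: 0.0
```

```bash
python3 plan.py .4823 -.2986 .12 -19
```

```text
t 14.55 pos [ 0.4991 -0.1896  0.2003] ty 70.6 tilt [-0.01   0.005] F [0.6 0.  0.7] w 0.0931
dx -0.1060 dy -0.5427 dz 0.3997 spin -0.0089
```

>>> carry_out:
  commands:
    - {"dx": -0.04,"dy": -0.2,"dz": 0.05,"spin": -0.009}
    - {"dx": -0.08,"dy": -0.4,"dz": 0.1,"spin": -0.009}
    - {"dx": -0.106,"dy": -0.543,"dz": 0.2,"spin": -0.009}
    - {"dx": -0.106,"dy": -0.543,"dz": 0.35,"spin": -0.009}
    - {"dx": -0.106,"dy": -0.543,"dz": 0.4,"spin": -0.009}

```text
clock: 15.05
eef_pos: [0.4824, -0.2938, 0.1164]
tool_rot: [-0.507, -3.085, -0.011]
contact_force: [0.2, 0.9, -0.9]
width: 0.093
gripper_force: 0.0
```

>>> carry_out:
  commands:
    - {"dx": 0,"dy": 0,"dz": 0,"spin": 0}
    - {"dx": 0,"dy": 0,"dz": 0,"spin": 0}
    - {"dx": 0,"dy": 0,"dz": 0,"spin": 0}
    - {"dx": 0,"dy": 0,"dz": 0,"spin": 0}
    - {"dx": 0,"dy": 0,"dz": 0,"spin": 0}

```text
clock: 15.55
eef_pos: [0.4847, -0.2955, 0.1209]
tool_rot: [-0.507, -3.091, -0.006]
contact_force: [-0.3, 0.0, 0.8]
width: 0.093
gripper_force: 0.0
```

```bash
python3 plan.py .4823 -.2986 .0815 -19
```

```text
t 15.55 pos [ 0.4847 -0.2955  0.1209] ty 71.37 tilt [-0.008  0.005] F [-0.3  0.   0.8] w 0.093
dx 0.0044 dy -0.0188 dz 0.1971 spin 0.0082
```

>>> carry_out:
  commands:
    - {"dx": 0.004,"dy": -0.019,"dz": 0.06,"spin": 0.008}
    - {"dx": 0.004,"dy": -0.019,"dz": 0.12,"spin": 0.008}
    - {"dx": 0.004,"dy": -0.019,"dz": 0.17,"spin": 0.008}
    - {"dx": 0.004,"dy": -0.019,"dz": 0.19,"spin": 0.008}
    - {"dx": 0.004,"dy": -0.019,"dz": 0.195,"spin": 0.008}

```text
clock: 16.05
eef_pos: [0.4808, -0.2979, 0.0795]
tool_rot: [-0.517, -3.086, -0.009]
contact_force: [-3.0, 1.6, 1.8]
width: 0.0932
gripper_force: 1.1
```

>>> carry_out:
  commands:
    - {"dx": 0,"dy": 0,"dz": 0,"spin": 0}
    - {"dx": 0,"dy": 0,"dz": 0,"spin": 0}
    - {"dx": 0,"dy": 0,"dz": 0,"spin": 0}
    - {"dx": 0,"dy": 0,"dz": 0,"spin": 0}
    - {"dx": 0,"dy": 0,"dz": 0,"spin": 0}

```text
clock: 16.55
eef_pos: [0.4818, -0.2986, 0.081]
tool_rot: [-0.517, -3.089, -0.007]
contact_force: [0.2, 0.9, 0.3]
width: 0.0928
gripper_force: 0.0
```

```bash
python3 plan.py .4823 -.2986 .081 -19
```

```text
t 16.55 pos [ 0.4818 -0.2986  0.081 ] ty 70.98 tilt [-0.009  0.006] F [0.2 0.9 0.3] w 0.0928
dx -0.0022 dy 0.0009 dz 0.0001 spin -0.0005
```

Positioned just above the slope with no contact. Gripping and lifting now.

>>> carry_out:
  commands:
    - {"dx": 0,"dy": 0,"dz": 0,"spin": 0}
    - {"dx": 0,"dy": 0,"dz": 0,"spin": 0}
    - {"dx": 0,"dy": 0,"dz": 0,"spin": 0}
    - {"dx": 0,"dy": 0,"dz": 0,"spin": 0}
    - {"dx": 0,"dy": 0,"dz": 0,"spin": 0}
  jaw: 1
  force: 25

```text
clock: 17.05
eef_pos: [0.4816, -0.2985, 0.0807]
tool_rot: [-0.517, -3.088, -0.007]
contact_force: [-0.2, 0.8, -0.3]
width: 0.0598
gripper_force: 25.0
```

>>> carry_out:
  commands:
    - {"dx": 0,"dy": 0,"dz": 0,"spin": 0}
    - {"dx": 0,"dy": 0,"dz": 0,"spin": 0}
    - {"dx": 0,"dy": 0,"dz": 0,"spin": 0}
    - {"dx": 0,"dy": 0,"dz": 0,"spin": 0}
    - {"dx": 0,"dy": 0,"dz": 0,"spin": 0}

```text
clock: 17.55
eef_pos: [0.4816, -0.2985, 0.0807]
tool_rot: [-0.518, -3.088, -0.007]
contact_force: [0.1, 0.0, -0.5]
width: 0.0597
gripper_force: 25.0
```

>>> carry_out:
  commands:
    - {"dx": 0,"dy": 0,"dz": -0.02,"spin": 0}
    - {"dx": 0,"dy": 0,"dz": -0.06,"spin": 0}
    - {"dx": 0,"dy": 0,"dz": -0.15,"spin": 0}
    - {"dx": 0,"dy": 0,"dz": -0.3,"spin": 0}
    - {"dx": 0,"dy": 0,"dz": -0.45,"spin": 0}

```text
clock: 18.05
eef_pos: [0.482, -0.2987, 0.1716]
tool_rot: [-0.517, -3.087, -0.008]
contact_force: [0.7, -0.3, -2.7]
width: 0.0598
gripper_force: 25.0
```

>>> carry_out:
  commands:
    - {"dx": 0,"dy": 0,"dz": -0.1,"spin": 0}
    - {"dx": 0,"dy": 0,"dz": -0.2,"spin": 0}
    - {"dx": 0,"dy": 0,"dz": -0.25,"spin": 0}
    - {"dx": 0,"dy": 0,"dz": -0.25,"spin": 0}
    - {"dx": 0,"dy": 0,"dz": -0.25,"spin": 0}

```text
clock: 18.55
eef_pos: [0.4827, -0.2992, 0.22]
tool_rot: [-0.517, -3.087, -0.008]
contact_force: [0.3, -1.2, -3.6]
width: 0.0598
gripper_force: 25.0
```

```bash
python3 plan.py .42 .37 .2 5.8; python3 held.py .5 -.002 .007|tail -2
```

```text
t 18.55 pos [ 0.4827 -0.2992  0.22  ] ty 70.98 tilt [-0.01   0.007] F [ 0.3 -1.2 -3.6] w 0.0598
dx 1.3857 dy 3.0607 dz 0.1253 spin -0.5517
[-1.000e-04  3.000e-04 -2.100e-03  4.803e-01] tilt 27.5 0.48 [0.49, 0.44, 1.32, 0.2]
[-0.000e+00  3.000e-04 -2.000e-03  4.799e-01] tilt 27.5 0.47 [0.49, 0.44, 1.32, 0.2]
```

>>> carry_out:
  commands:
    - {"dx": 0.07,"dy": 0.15,"dz": 0,"spin": 0}
    - {"dx": 0.16,"dy": 0.35,"dz": 0,"spin": 0}
    - {"dx": 0.26,"dy": 0.57,"dz": 0,"spin": 0}
    - {"dx": 0.36,"dy": 0.79,"dz": 0,"spin": 0}
    - {"dx": 0.46,"dy": 1.0,"dz": 0,"spin": 0}

```text
clock: 19.1
eef_pos: [0.4599, -0.0784, 0.2207]
tool_rot: [-0.518, -3.086, -0.008]
contact_force: [0.8, 1.3, -2.6]
width: 0.0598
gripper_force: 25.0
```

>>> carry_out:
  commands:
    - {"dx": 0.1,"dy": 0.2,"dz": 0,"spin": 0}
    - {"dx": 0.2,"dy": 0.41,"dz": 0,"spin": 0}
    - {"dx": 0.29,"dy": 0.62,"dz": 0,"spin": 0}
    - {"dx": 0.38,"dy": 0.82,"dz": 0,"spin": 0}
    - {"dx": 0.46,"dy": 1.0,"dz": 0,"spin": 0}

```text
clock: 19.6
eef_pos: [0.4381, 0.1406, 0.2225]
tool_rot: [-0.516, -3.086, -0.006]
contact_force: [-0.6, 0.1, -4.0]
width: 0.0597
gripper_force: 25.0
```

>>> carry_out:
  commands:
    - {"dx": 0.1,"dy": 0.2,"dz": 0,"spin": -0.12}
    - {"dx": 0.2,"dy": 0.41,"dz": 0,"spin": -0.25}
    - {"dx": 0.29,"dy": 0.62,"dz": 0,"spin": -0.4}
    - {"dx": 0.38,"dy": 0.85,"dz": 0,"spin": -0.5}
    - {"dx": 0.44,"dy": 0.98,"dz": 0,"spin": -0.55}

```text
clock: 20.1
eef_pos: [0.4186, 0.3555, 0.2236]
tool_rot: [0.164, -3.126, -0.01]
contact_force: [-1.0, -0.6, -1.9]
width: 0.0599
gripper_force: 25.0
```

```bash
python3 plan.py .42 .37 .06 5.8
```

```text
t 20.1 pos [0.4186 0.3555 0.2236] ty 96.01 tilt [-0.012  0.006] F [-1.  -0.6 -1.9] w 0.0599
dx -0.0238 dy 0.0657 dz 0.8181 spin 0.0047
```

>>> carry_out:
  commands:
    - {"dx": -0.01,"dy": 0.066,"dz": 0.15,"spin": 0}
    - {"dx": -0.02,"dy": 0.066,"dz": 0.35,"spin": 0}
    - {"dx": -0.02,"dy": 0.066,"dz": 0.55,"spin": 0}
    - {"dx": -0.02,"dy": 0.066,"dz": 0.7,"spin": 0}
    - {"dx": -0.02,"dy": 0.066,"dz": 0.8,"spin": 0}

```text
clock: 20.6
eef_pos: [0.4185, 0.3654, 0.0605]
tool_rot: [0.156, -3.123, -0.005]
contact_force: [-0.5, -0.5, -3.1]
width: 0.0598
gripper_force: 25.0
```

>>> carry_out:
  commands:
    - {"dx": 0,"dy": 0,"dz": 0,"spin": 0}
    - {"dx": 0,"dy": 0,"dz": 0,"spin": 0}
    - {"dx": 0,"dy": 0,"dz": 0,"spin": 0}
    - {"dx": 0,"dy": 0,"dz": 0,"spin": 0}
    - {"dx": 0,"dy": 0,"dz": 0,"spin": 0}
  force: 14

```text
clock: 21.1
eef_pos: [0.4221, 0.3678, 0.0668]
tool_rot: [0.157, -3.13, -0.012]
contact_force: [-0.1, -0.8, -2.0]
width: 0.0597
gripper_force: 14.0
```

```bash
python3 plan.py .42 .37 .04 5.8;python3 held.py .5 -.002 .007|tail -1
```

```text
t 21.1 pos [0.4221 0.3678 0.0668] ty 95.72 tilt [-0.008  0.007] F [-0.1 -0.8 -2. ] w 0.0597
dx 0.0082 dy 0.0110 dz 0.1342 spin -0.0017
[4.000e-04 2.000e-04 9.600e-03 5.023e-01] tilt 28.8 0.51 [0.55, 0.52, 0.98, 0.39]
```

>>> carry_out:
  commands:
    - {"dx": 0,"dy": 0,"dz": 0.06,"spin": 0}
    - {"dx": 0,"dy": 0,"dz": 0.11,"spin": 0}
    - {"dx": 0,"dy": 0,"dz": 0.13,"spin": 0}
    - {"dx": -0.013,"dy": 0,"dz": 0.155,"spin": 0}
    - {"dx": -0.026,"dy": 0,"dz": 0.18,"spin": 0}

```text
clock: 21.65
eef_pos: [0.426, 0.3678, 0.0288]
tool_rot: [0.157, -3.128, -0.01]
contact_force: [-1.4, -1.0, -1.7]
width: 0.0594
gripper_force: 14.0
```

>>> carry_out:
  commands:
    - {"dx": -0.012,"dy": 0,"dz": 0.03,"spin": 0}
    - {"dx": -0.021,"dy": 0,"dz": 0.06,"spin": 0}
    - {"dx": -0.028,"dy": 0,"dz": 0.085,"spin": 0}
    - {"dx": -0.033,"dy": 0,"dz": 0.105,"spin": 0}
    - {"dx": -0.033,"dy": 0,"dz": 0.105,"spin": 0}

```text
clock: 22.15
eef_pos: [0.4322, 0.3686, 0.0076]
tool_rot: [0.156, -3.128, -0.01]
contact_force: [-0.2, -0.4, -2.5]
width: 0.0601
gripper_force: 14.0
```

```bash
python3 plan.py .42 .37 .008 5.8;python3 held.py 0.05 -.001 .007|tail -1
```

```text
t 22.15 pos [0.4322 0.3686 0.0076] ty 95.71 tilt [-0.01   0.006] F [-0.2 -0.4 -2.5] w 0.0601
dx 0.0603 dy 0.0131 dz -0.0012 spin -0.0019
[-0.0042  0.0002  0.0059  0.1787] tilt 10.2 0.25 [0.09, 0.47, 0.26, 0.5]
```

>>> carry_out:
  commands:
    - {"dx": 0,"dy": 0,"dz": 0.005,"spin": 0}
    - {"dx": 0,"dy": 0,"dz": 0.01,"spin": 0}
    - {"dx": 0,"dy": 0,"dz": 0.015,"spin": 0}
    - {"dx": 0,"dy": 0,"dz": 0.018,"spin": 0}
    - {"dx": 0,"dy": 0,"dz": 0.018,"spin": 0}

```text
clock: 22.7
eef_pos: [0.4326, 0.3689, 0.0048]
tool_rot: [0.157, -3.129, -0.011]
contact_force: [0.6, -1.1, -1.0]
width: 0.0595
gripper_force: 14.0
```

```bash
python3 plan.py .42 .37 .008 5.8;python3 held.py 0.05 -.001 .007|tail -1
```

```text
t 22.7 pos [0.4326 0.3689 0.0048] ty 95.73 tilt [-0.009  0.006] F [ 0.6 -1.1 -1. ] w 0.0595
dx 0.0622 dy 0.0119 dz -0.0152 spin -0.0016
[-0.0042  0.0003  0.0066  0.1808] tilt 10.4 0.25 [0.08, 0.44, 0.3, 0.59]
```

```bash
cat > held2.py <<'E'
from h import *
import sys
hh=float(sys.argv[1]);t0=float(sys.argv[2]);new=len(sys.argv)<4
s=telemetry.state();c=cam('wrist');a=optics.capture('wrist') if new else np.load('held.npy');np.save('held.npy',a)
p=s['eef_pos'];R=cv2.Rodrigues(np.array(s['tool_rot']))[0];y=np.arctan2(R[1,1],R[0,1])-np.pi/2
def m(q):
    ox,oy,dy,t,zo=q;A=y+dy;ca,sa=np.cos(A),np.sin(A);o=[]
    for X,Y in[(-.07,-.03),(-.07,.03),(-.012,.03),(-.012,-.03)]:
        x=ox+X*np.cos(t)-hh*np.sin(t);z=X*np.sin(t)+hh*np.cos(t);Y=Y+oy
        o.append([p[0]+ca*x-sa*Y,p[1]+sa*x+ca*Y,p[2]+zo+z])
    return np.array(o)
for w in(3,5):
    q,me,e=edgefit(a,c,m,(-.003,0,0,t0,-.001),[(0,1),(1,2),(3,0)],w=w);print(q.round(4),'tilt',np.degrees(q[3]).round(1),round(me,2),e,'near end z top',m(q)[:2,2].round(4),'at -12mm',m(q)[2,2].round(4))
E
python3 held2.py .007 .05 old;python3 held2.py .007 .2 old;python3 held2.py .007 0 old
```

```text
[-0.0046  0.0003  0.0122 -0.0304 -0.005 ] tilt -1.7 0.0 [0.04, 0.04, 0.11] near end z top [0.009 0.009] at -12mm 0.0072
[-0.0046  0.0003  0.0121 -0.0301 -0.005 ] tilt -1.7 0.0 [0.04, 0.04, 0.11] near end z top [0.009 0.009] at -12mm 0.0072
[-0.0046  0.0003  0.0122 -0.0311 -0.005 ] tilt -1.8 0.01 [0.04, 0.04, 0.11] near end z top [0.009 0.009] at -12mm 0.0072
[-0.0046  0.0003  0.0123 -0.0299 -0.005 ] tilt -1.7 0.01 [0.04, 0.05, 0.12] near end z top [0.009 0.009] at -12mm 0.0072
[-0.0046  0.0003  0.0123 -0.0308 -0.005 ] tilt -1.8 0.0 [0.04, 0.04, 0.11] near end z top [0.009 0.009] at -12mm 0.0072
[-0.0046  0.0003  0.0123 -0.0309 -0.005 ] tilt -1.8 0.01 [0.04, 0.04, 0.11] near end z top [0.009 0.009] at -12mm 0.0072
```

>>> carry_out:
  commands:
    - {"dx": 0,"dy": 0,"dz": 0.002,"spin": 0}
    - {"dx": 0,"dy": 0,"dz": 0.004,"spin": 0}
    - {"dx": 0,"dy": 0,"dz": 0.006,"spin": 0}
    - {"dx": 0,"dy": 0,"dz": 0.007,"spin": 0}
    - {"dx": 0,"dy": 0,"dz": 0.007,"spin": 0}
  force: 10

```text
clock: 23.25
eef_pos: [0.4325, 0.3689, 0.0043]
tool_rot: [0.157, -3.129, -0.01]
contact_force: [-3.4, -2.3, 7.8]
width: 0.0598
gripper_force: 10.0
```

```bash
python3 plan.py .42 .37 .008 5.8;python3 held2.py .007 .0
```

```text
t 23.25 pos [0.4325 0.3689 0.0043] ty 95.73 tilt [-0.009  0.006] F [-3.4 -2.3  7.8] w 0.0598
dx 0.0620 dy 0.0119 dz -0.0178 spin -0.0015
[-0.0046  0.0003  0.0117 -0.0327 -0.0048] tilt -1.9 0.02 [0.06, 0.06, 0.14] near end z top [0.0088 0.0088] at -12mm 0.0069
[-0.0046  0.0003  0.0114 -0.0322 -0.0048] tilt -1.8 0.01 [0.06, 0.07, 0.14] near end z top [0.0088 0.0088] at -12mm 0.0069
```

>>> carry_out:
  commands:
    - {"dx": 0,"dy": 0,"dz": -0.003,"spin": 0}
    - {"dx": 0,"dy": 0,"dz": -0.006,"spin": 0}
    - {"dx": 0,"dy": 0,"dz": -0.008,"spin": 0}
    - {"dx": 0.01,"dy": 0,"dz": -0.008,"spin": 0}
    - {"dx": 0.023,"dy": 0,"dz": -0.008,"spin": 0}
  jaw: -0.6

```text
clock: 23.8
eef_pos: [0.4277, 0.3683, 0.0048]
tool_rot: [0.156, -3.128, -0.01]
contact_force: [0.4, -0.0, -0.3]
width: 0.0743
gripper_force: 0.0
```

>>> carry_out:
  commands:
    - {"dx": 0,"dy": 0,"dz": 0,"spin": 0}
    - {"dx": 0,"dy": 0,"dz": 0,"spin": 0}
    - {"dx": 0,"dy": 0,"dz": 0,"spin": 0}
    - {"dx": 0,"dy": 0,"dz": 0,"spin": 0}
    - {"dx": 0,"dy": 0,"dz": 0,"spin": 0}

```text
clock: 24.3
eef_pos: [0.4279, 0.3683, 0.005]
tool_rot: [0.156, -3.128, -0.01]
contact_force: [-1.0, -0.3, -0.0]
width: 0.0746
gripper_force: 0.0
```

>>> carry_out:
  commands:
    - {"dx": 0,"dy": 0,"dz": 0,"spin": 0}
    - {"dx": 0,"dy": 0,"dz": 0,"spin": 0}
    - {"dx": 0,"dy": 0,"dz": 0,"spin": 0}
    - {"dx": 0,"dy": 0,"dz": 0,"spin": 0}
    - {"dx": 0,"dy": 0,"dz": 0,"spin": 0}
  jaw: 1
  force: 25

```text
clock: 24.8
eef_pos: [0.4279, 0.3683, 0.005]
tool_rot: [0.156, -3.128, -0.01]
contact_force: [0.8, 0.2, -0.0]
width: 0.0595
gripper_force: 25.0
```

```bash
python3 plan.py .4724 .1943 .15 5.8;python3 held2.py .007 .0
```

```text
t 24.8 pos [0.4279 0.3683 0.005 ] ty 95.72 tilt [-0.01   0.006] F [ 0.8  0.2 -0. ] w 0.0595
dx -0.1283 dy -0.8829 dz -0.7327 spin -0.0017
[-0.0927  0.0011  0.0116 -0.3535 -0.0024] tilt -20.3 0.0 [0.0, nan, nan] near end z top [0.0333 0.0333] at -12mm 0.0132
[ 0.0002  0.0001  0.0083 -0.037  -0.0054] tilt -2.1 0.01 [0.1, 0.06, 0.13] near end z top [0.0091 0.0091] at -12mm 0.007
  return _methods._mean(a, axis=axis, dtype=dtype,
  ret = ret.dtype.type(ret / rcount)
```

>>> carry_out:
  commands:
    - {"dx": 0,"dy": 0,"dz": -0.05,"spin": 0}
    - {"dx": 0,"dy": 0,"dz": -0.15,"spin": 0}
    - {"dx": 0,"dy": 0,"dz": -0.35,"spin": 0}
    - {"dx": 0,"dy": 0,"dz": -0.55,"spin": 0}
    - {"dx": 0,"dy": 0,"dz": -0.7,"spin": 0}

```text
clock: 25.35
eef_pos: [0.4295, 0.3677, 0.1481]
tool_rot: [0.157, -3.13, -0.012]
contact_force: [1.3, 0.9, -3.9]
width: 0.0597
gripper_force: 25.0
```

>>> carry_out:
  commands:
    - {"dx": -0.03,"dy": -0.15,"dz": 0,"spin": 0}
    - {"dx": -0.06,"dy": -0.35,"dz": 0,"spin": 0}
    - {"dx": -0.09,"dy": -0.55,"dz": 0,"spin": 0}
    - {"dx": -0.12,"dy": -0.75,"dz": 0,"spin": 0}
    - {"dx": -0.128,"dy": -0.88,"dz": 0,"spin": 0}

```text
clock: 25.85
eef_pos: [0.4724, 0.1924, 0.1438]
tool_rot: [0.155, -3.129, -0.009]
contact_force: [1.2, 0.2, -3.0]
width: 0.0595
gripper_force: 25.0
```

>>> carry_out:
  commands:
    - {"dx": 0,"dy": 0,"dz": 0,"spin": 0}
    - {"dx": 0,"dy": 0,"dz": 0,"spin": 0}
    - {"dx": 0,"dy": 0,"dz": 0,"spin": 0}
    - {"dx": 0,"dy": 0,"dz": 0,"spin": 0}
    - {"dx": 0,"dy": 0,"dz": 0,"spin": 0}

```text
clock: 26.35
eef_pos: [0.4719, 0.1958, 0.1435]
tool_rot: [0.159, -3.128, -0.01]
contact_force: [0.9, 0.6, -3.6]
width: 0.0595
gripper_force: 25.0
```

```bash
python3 plan.py .4724 .1943 .055 5.8;python3 held2.py .007 -.035 2>/dev/null
```

```text
t 26.35 pos [0.4719 0.1958 0.1435] ty 95.81 tilt [-0.01   0.006] F [ 0.9  0.6 -3.6] w 0.0595
dx -0.0056 dy -0.0107 dz 0.4423 spin 0.0001
[-0.0049 -0.0012 -0.0138  0.0215 -0.0025] tilt 1.2 0.25 [0.46, 0.17, 0.22] near end z top [0.1464 0.1464] at -12mm 0.1477
[-0.0049 -0.0012 -0.0138  0.0211 -0.0026] tilt 1.2 0.25 [0.46, 0.17, 0.23] near end z top [0.1464 0.1464] at -12mm 0.1477
```

>>> carry_out:
  commands:
    - {"dx": -0.005,"dy": -0.01,"dz": 0.1,"spin": 0}
    - {"dx": -0.005,"dy": -0.01,"dz": 0.2,"spin": 0}
    - {"dx": -0.005,"dy": -0.01,"dz": 0.3,"spin": 0}
    - {"dx": -0.005,"dy": -0.01,"dz": 0.4,"spin": 0}
    - {"dx": -0.005,"dy": -0.01,"dz": 0.46,"spin": 0}

```text
clock: 26.9
eef_pos: [0.4714, 0.1937, 0.0497]
tool_rot: [0.157, -3.126, -0.01]
contact_force: [-0.5, 0.1, -3.0]
width: 0.0599
gripper_force: 25.0
```

>>> carry_out:
  commands:
    - {"dx": 0,"dy": 0,"dz": 0.02,"spin": 0}
    - {"dx": 0,"dy": 0,"dz": 0.02,"spin": 0}
    - {"dx": 0,"dy": 0,"dz": 0.02,"spin": 0}
    - {"dx": 0,"dy": 0,"dz": 0.02,"spin": 0}
    - {"dx": 0,"dy": 0,"dz": 0.02,"spin": 0}

```text
clock: 27.4
eef_pos: [0.4732, 0.1938, 0.0484]
tool_rot: [0.156, -3.13, -0.011]
contact_force: [-0.3, 1.1, -3.4]
width: 0.0597
gripper_force: 25.0
```

```bash
python3 plan.py .4724 .1943 .0325 5.8;python3 held2.py .007 -.02 2>/dev/null
python3 -c "
import numpy as np,cv2
a=np.load('held.npy')[60:280,140:380];cv2.imwrite('pics/h3.png',cv2.resize(a[:,:,::-1],None,fx=2.6,fy=2.6,interpolation=2))"
```

```text
t 27.4 pos [0.4732 0.1938 0.0484] ty 95.72 tilt [-0.008  0.007] F [-0.3  1.1 -3.4] w 0.0597
dx 0.0030 dy 0.0023 dz 0.0795 spin -0.0017
[ 0.0001 -0.0004  0.0018  0.003  -0.0026] tilt 0.2 0.01 [0.05, 0.07, 0.1] near end z top [0.0526 0.0526] at -12mm 0.0527
[ 0.0001 -0.0004  0.0017  0.002  -0.0026] tilt 0.1 0.01 [0.05, 0.06, 0.1] near end z top [0.0526 0.0526] at -12mm 0.0527
```

View pics/h3.png

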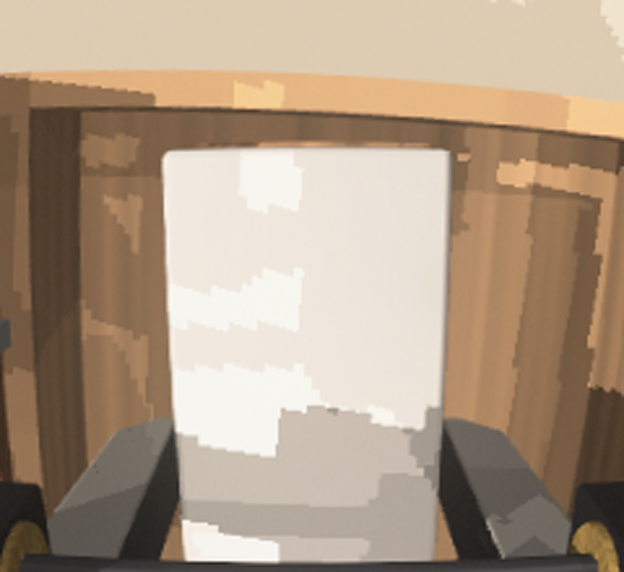

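The crop shows the slab level between the fingers. Its near end is at crop v≈150, with a sliver of cork visible just beyond it. I'll correct about 0.8 mm and lower it gently.

>>> carry_out:
  commands:
    - {"dx": 0.0035,"dy": 0.0045,"dz": 0.02,"spin": 0}
    - {"dx": 0.0035,"dy": 0.0045,"dz": 0.04,"spin": 0}
    - {"dx": 0.0035,"dy": 0.0045,"dz": 0.05,"spin": 0}
    - {"dx": 0.0035,"dy": 0.0045,"dz": 0.06,"spin": 0}
    - {"dx": 0.0035,"dy": 0.0045,"dz": 0.065,"spin": 0}

```text
clock: 27.95
eef_pos: [0.4713, 0.1944, 0.034]
tool_rot: [0.156, -3.128, -0.01]
contact_force: [-0.3, 0.4, -3.1]
width: 0.0598
gripper_force: 25.0
```

>>> carry_out:
  commands:
    - {"dx": 0,"dy": 0,"dz": 0.003,"spin": 0}
    - {"dx": 0,"dy": 0,"dz": 0.006,"spin": 0}
    - {"dx": 0,"dy": 0,"dz": 0.009,"spin": 0}
    - {"dx": 0,"dy": 0,"dz": 0.012,"spin": 0}
    - {"dx": 0,"dy": 0,"dz": 0.012,"spin": 0}

```text
clock: 28.45
eef_pos: [0.4717, 0.1945, 0.0329]
tool_rot: [0.157, -3.128, -0.01]
contact_force: [-3.8, -0.7, 5.0]
width: 0.0596
gripper_force: 25.0
```

```bash
python3 plan.py .4724 .1943 .0325 5.8;python3 held2.py .007 0 2>/dev/null
```

```text
t 28.45 pos [0.4717 0.1945 0.0329] ty 95.73 tilt [-0.009  0.006] F [-3.8 -0.7  5. ] w 0.0596
dx -0.0035 dy -0.0016 dz 0.0019 spin -0.0016
[-0.0065 -0.0017 -0.0338  0.1077  0.0005] tilt 6.2 0.23 [0.19, 0.17, 0.3] near end z top [0.0328 0.0328] at -12mm 0.0391
[ 0.0003 -0.0005 -0.0076  0.0665 -0.0009] tilt 3.8 0.01 [0.1, 0.07, 0.29] near end z top [0.0343 0.0343] at -12mm 0.0382
```

>>> carry_out:
  commands:
    - {"dx": 0,"dy": 0,"dz": -0.003,"spin": 0}
    - {"dx": 0,"dy": 0,"dz": -0.003,"spin": 0}
    - {"dx": 0,"dy": 0,"dz": -0.003,"spin": 0}
    - {"dx": 0,"dy": 0,"dz": -0.003,"spin": 0}
    - {"dx": 0,"dy": 0,"dz": -0.003,"spin": 0}

```text
clock: 29.0
eef_pos: [0.4718, 0.1946, 0.0329]
tool_rot: [0.156, -3.129, -0.011]
contact_force: [-0.2, -0.3, 2.5]
width: 0.0598
gripper_force: 25.0
```

>>> carry_out:
  commands:
    - {"dx": 0,"dy": 0,"dz": 0,"spin": 0}
    - {"dx": 0,"dy": 0,"dz": 0,"spin": 0}
    - {"dx": 0,"dy": 0,"dz": 0,"spin": 0}
    - {"dx": 0,"dy": 0,"dz": 0,"spin": 0}
    - {"dx": 0,"dy": 0,"dz": 0,"spin": 0}
  jaw: -0.65

```text
clock: 29.5
eef_pos: [0.4715, 0.1945, 0.0326]
tool_rot: [0.156, -3.128, -0.01]
contact_force: [0.1, 0.6, 1.1]
width: 0.0767
gripper_force: 0.0
```

>>> carry_out:
  commands:
    - {"dx": 0,"dy": 0,"dz": -0.1,"spin": 0}
    - {"dx": 0,"dy": 0,"dz": -0.25,"spin": 0}
    - {"dx": 0,"dy": 0,"dz": -0.5,"spin": 0}
    - {"dx": 0,"dy": 0,"dz": -0.75,"spin": 0}
    - {"dx": 0,"dy": 0,"dz": -0.85,"spin": 0}

```text
clock: 30.0
eef_pos: [0.4755, 0.1941, 0.2086]
tool_rot: [0.157, -3.136, -0.013]
contact_force: [1.0, 0.7, 0.3]
width: 0.0769
gripper_force: 0.0
```

>>> carry_out:
  commands:
    - {"dx": -0.2,"dy": 0,"dz": 0,"spin": 0}
    - {"dx": -0.4,"dy": 0,"dz": 0,"spin": 0}
    - {"dx": -0.45,"dy": 0,"dz": 0,"spin": 0}
    - {"dx": -0.45,"dy": 0,"dz": 0,"spin": 0}
    - {"dx": -0.45,"dy": 0,"dz": 0,"spin": 0}

```text
clock: 30.5
eef_pos: [0.5619, 0.2024, 0.2014]
tool_rot: [0.156, -3.127, -0.01]
contact_force: [-0.6, 0.0, -0.0]
width: 0.0767
gripper_force: 0.0
```

```bash
python3 look.py .042; python3 - <<'E'
from h import *
import pickle
c=pickle.load(open('wl.pkl','rb'));a=np.load('wl.npy')
for w in(2,3,4):
    q,m,e=edgefit(a,c,flat(.08,.048,.046),(.5965,.2095,.05),E4,w=w);print('tab',q.round(4),m,e)
# box rails outer: inner edges of rails, as long lines at y=+-.075, z=.074
q,m,e=edgefit(a,c,lambda q:flat(.074,.2,.150)(q),(.479,.2035,.05),[(1,2),(3,0)],w=4);print('rails inner',q.round(4),np.degrees(q[2]),m,e)
q,m,e=edgefit(a,c,lambda q:flat(.074,.2,.176)(q),(.479,.2035,.05),[(1,2),(3,0)],w=4);print('rails outer',q.round(4),np.degrees(q[2]),m,e)
E
python3 plan.py .596 .2095 .12 3
```

```text
30.5 [0.56185769 0.20239751 0.20139451]
item z 0.042 [0.4715 0.1944 0.1059] 6.07 0.46 [0.54, 0.19, 0.47, 0.23] [[360.0, 53.0], [446.0, 53.0], [446.0, 248.0], [362.0, 249.0]]
tab [0.5961 0.2097 0.067 ] 0.49575724214267325 [0.36, 0.52, 0.28, 0.42]
tab [0.5961 0.2097 0.067 ] 0.49343559954277794 [0.35, 0.52, 0.27, 0.42]
tab [0.5961 0.2097 0.0663] 0.496173922401951 [0.36, 0.52, 0.27, 0.44]
rails inner [0.526  0.205  0.0532] 3.047562596432339 0.2730602759142471 [0.35, 0.31]
rails outer [0.5521 0.2063 0.0452] 2.591678806452045 0.6616265095246376 [0.94, 0.47]
t 30.55 pos [0.5617 0.2024 0.2017] ty 95.74 tilt [-0.011  0.006] F [-0.6  0.5  0.2] w 0.077
dx -0.1783 dy 0.0151 dz 0.4068 spin 0.0608
```

The slab is placed within 1 mm of the cork. Next I'll close the fingers and go over the tab.

>>> carry_out:
  commands:
    - {"dx": -0.09,"dy": 0.01,"dz": 0.1,"spin": 0.03}
    - {"dx": -0.178,"dy": 0.015,"dz": 0.2,"spin": 0.06}
    - {"dx": -0.178,"dy": 0.015,"dz": 0.35,"spin": 0.06}
    - {"dx": -0.178,"dy": 0.015,"dz": 0.45,"spin": 0.06}
    - {"dx": -0.178,"dy": 0.015,"dz": 0.5,"spin": 0.06}
  jaw: 1
  force: 20

```text
clock: 31.05
eef_pos: [0.5946, 0.2094, 0.0994]
tool_rot: [0.083, -3.128, -0.009]
contact_force: [-0.2, 0.7, -0.2]
width: 0.0409
gripper_force: 0.0
```

>>> carry_out:
  commands:
    - {"dx": 0,"dy": 0,"dz": 0,"spin": 0}
    - {"dx": 0,"dy": 0,"dz": 0,"spin": 0}
    - {"dx": 0,"dy": 0,"dz": 0,"spin": 0}
    - {"dx": 0,"dy": 0,"dz": 0,"spin": 0}
    - {"dx": 0,"dy": 0,"dz": 0,"spin": 0}

```text
clock: 31.55
eef_pos: [0.5975, 0.2098, 0.1027]
tool_rot: [0.083, -3.133, -0.011]
contact_force: [-0.2, 1.3, 0.1]
width: 0.0024
gripper_force: 0.0
```

```bash
python3 plan.py .596 .209 .073 3.05
```

```text
t 31.55 pos [0.5975 0.2098 0.1027] ty 93.03 tilt [-0.008  0.007] F [-0.2  1.3  0.1] w 0.0024
dx 0.0064 dy -0.0045 dz 0.1483 spin -0.0006
```

>>> carry_out:
  commands:
    - {"dx": 0.006,"dy": -0.004,"dz": 0.06,"spin": 0}
    - {"dx": 0.006,"dy": -0.004,"dz": 0.11,"spin": 0}
    - {"dx": 0.006,"dy": -0.004,"dz": 0.14,"spin": 0}
    - {"dx": 0.006,"dy": -0.004,"dz": 0.155,"spin": 0}
    - {"dx": 0.006,"dy": -0.004,"dz": 0.165,"spin": 0}

```text
clock: 32.05
eef_pos: [0.5948, 0.2088, 0.068]
tool_rot: [0.083, -3.13, -0.009]
contact_force: [-1.1, -1.1, 4.4]
width: 0.0005
gripper_force: 1.9
```

>>> carry_out:
  commands:
    - {"dx": 0,"dy": 0,"dz": 0.01,"spin": 0}
    - {"dx": 0,"dy": 0,"dz": 0.02,"spin": 0}
    - {"dx": 0,"dy": 0,"dz": 0.03,"spin": 0}
    - {"dx": 0,"dy": 0,"dz": 0.033,"spin": 0}
    - {"dx": 0,"dy": 0,"dz": 0.033,"spin": 0}

```text
clock: 32.55
eef_pos: [0.5956, 0.209, 0.0632]
tool_rot: [0.083, -3.132, -0.01]
contact_force: [-6.5, -3.1, 10.6]
width: 0.0005
gripper_force: 5.3
```

```bash
python3 plan.py .596 .209 .063 3.05
```

```text
t 32.55 pos [0.5956 0.209  0.0632] ty 93.03 tilt [-0.009  0.006] F [-6.5 -3.1 10.6] w 0.0005
dx -0.0022 dy -0.0001 dz 0.0012 spin -0.0005
```

>>> carry_out:
  commands:
    - {"dx": 0.04,"dy": 0,"dz": 0.003,"spin": 0}
    - {"dx": 0.08,"dy": 0,"dz": 0.004,"spin": 0}
    - {"dx": 0.12,"dy": 0,"dz": 0.004,"spin": 0}
    - {"dx": 0.16,"dy": 0,"dz": 0.005,"spin": 0}
    - {"dx": 0.2,"dy": 0,"dz": 0.005,"spin": 0}

```text
clock: 33.05
eef_pos: [0.5575, 0.207, 0.0633]
tool_rot: [0.082, -3.136, -0.011]
contact_force: [1.7, -2.5, 6.7]
width: 0.0009
gripper_force: 3.3
```

```bash
python3 plan.py .4262 .1998 .063 3.05
```

```text
t 33.05 pos [0.5575 0.207  0.0633] ty 93.01 tilt [-0.004  0.007] F [ 1.7 -2.5  6.7] w 0.0009
dx 0.6576 dy -0.0013 dz 0.0039 spin -0.0008
```

>>> carry_out:
  commands:
    - {"dx": 0.04,"dy": 0,"dz": 0.003,"spin": 0}
    - {"dx": 0.08,"dy": 0,"dz": 0.004,"spin": 0}
    - {"dx": 0.12,"dy": 0,"dz": 0.005,"spin": 0}
    - {"dx": 0.16,"dy": 0,"dz": 0.005,"spin": 0}
    - {"dx": 0.2,"dy": 0,"dz": 0.005,"spin": 0}

```text
clock: 33.55
eef_pos: [0.5181, 0.2049, 0.0632]
tool_rot: [0.083, -3.137, -0.011]
contact_force: [1.9, -2.5, 10.0]
width: 0.0006
gripper_force: 4.8
```

>>> carry_out:
  commands:
    - {"dx": 0.04,"dy": 0,"dz": 0.001,"spin": 0}
    - {"dx": 0.08,"dy": 0,"dz": 0.001,"spin": 0}
    - {"dx": 0.12,"dy": 0,"dz": 0.002,"spin": 0}
    - {"dx": 0.16,"dy": 0,"dz": 0.002,"spin": 0}
    - {"dx": 0.2,"dy": 0,"dz": 0.002,"spin": 0}

```text
clock: 34.05
eef_pos: [0.4782, 0.2028, 0.0632]
tool_rot: [0.083, -3.138, -0.011]
contact_force: [1.8, -2.1, 9.7]
width: 0.0005
gripper_force: 5.1
```

```bash
python3 plan.py .4157 .1993 .063 3.05
```

```text
t 34.05 pos [0.4782 0.2028 0.0632] ty 93.02 tilt [-0.003  0.007] F [ 1.8 -2.1  9.7] w 0.0005
dx 0.3132 dy -0.0012 dz 0.0017 spin -0.0007
```

>>> carry_out:
  commands:
    - {"dx": 0.04,"dy": 0,"dz": 0.001,"spin": 0}
    - {"dx": 0.08,"dy": 0,"dz": 0.001,"spin": 0}
    - {"dx": 0.12,"dy": 0,"dz": 0.002,"spin": 0}
    - {"dx": 0.16,"dy": 0,"dz": 0.002,"spin": 0}
    - {"dx": 0.2,"dy": 0,"dz": 0.002,"spin": 0}

```text
clock: 34.55
eef_pos: [0.4384, 0.2007, 0.0631]
tool_rot: [0.083, -3.138, -0.011]
contact_force: [2.7, -2.6, 11.7]
width: 0.0005
gripper_force: 5.5
```

>>> carry_out:
  commands:
    - {"dx": 0.03,"dy": 0,"dz": 0.001,"spin": 0}
    - {"dx": 0.06,"dy": 0,"dz": 0.001,"spin": 0}
    - {"dx": 0.09,"dy": 0,"dz": 0.001,"spin": 0}
    - {"dx": 0.11,"dy": 0,"dz": 0.001,"spin": 0}
    - {"dx": 0.12,"dy": 0,"dz": 0.001,"spin": 0}

```text
clock: 35.05
eef_pos: [0.4219, 0.2004, 0.0664]
tool_rot: [-0.082, 3.127, 0.014]
contact_force: [30.9, -3.2, 4.1]
width: 0.0003
gripper_force: 15.7
```

```bash
python3 plan.py .4157 .1993 .063 3.05
```

```text
t 35.05 pos [0.4219 0.2004 0.0664] ty 93.01 tilt [0.013 0.01 ] F [30.9 -3.2  4.1] w 0.0003
dx 0.0314 dy -0.0039 dz 0.0164 spin -0.0009
```

>>> carry_out:
  commands:
    - {"dx": -0.01,"dy": 0,"dz": 0.005,"spin": 0}
    - {"dx": -0.02,"dy": 0,"dz": 0.005,"spin": 0}
    - {"dx": -0.02,"dy": 0,"dz": 0.005,"spin": 0}
    - {"dx": -0.02,"dy": 0,"dz": 0.005,"spin": 0}
    - {"dx": -0.02,"dy": 0,"dz": 0.005,"spin": 0}

```text
clock: 35.55
eef_pos: [0.4222, 0.2003, 0.0635]
tool_rot: [-0.082, 3.136, 0.013]
contact_force: [14.0, -1.6, 5.7]
width: 0.0003
gripper_force: 8.4
```

```bash
python3 plan.py .4157 .1993 .063 3.05;python3 - <<'E'
from h import *
c=cam('top');a=optics.capture('top')
# tab seen from top: fit
for w in(2,3):
  q,m,e=edgefit(a,c,flat(.053+.012,.176,.150),(.352+.0,.2,.053),[(2,3),(0,1)],prj=lambda P,c:proj('top',P,c),w=w);print('cover ends?',q.round(4),m,e)
np.save('t2.npy',a)
E
```

```text
t 35.55 pos [0.4222 0.2003 0.0635] ty 93.01 tilt [0.004 0.009] F [14.  -1.6  5.7] w 0.0003
dx 0.0328 dy -0.0033 dz 0.0022 spin -0.0009
cover ends? [0.0523 5.8553 0.0698] nan [nan, nan]
cover ends? [-3.204230e+01  6.111064e+02 -5.448000e-01] nan [nan, nan]
  return _methods._mean(a, axis=axis, dtype=dtype,
  ret = ret.dtype.type(ret / rcount)
```

>>> carry_out:
  commands:
    - {"dx": 0.005,"dy": 0,"dz": 0.005,"spin": 0}
    - {"dx": 0.01,"dy": 0,"dz": 0.006,"spin": 0}
    - {"dx": 0.012,"dy": 0,"dz": 0.006,"spin": 0}
    - {"dx": 0.012,"dy": 0,"dz": 0.006,"spin": 0}
    - {"dx": 0.012,"dy": 0,"dz": 0.006,"spin": 0}

```text
clock: 36.1
eef_pos: [0.4221, 0.2003, 0.0635]
tool_rot: [-0.082, 3.131, 0.014]
contact_force: [21.1, -3.4, 5.2]
width: 0.0003
gripper_force: 10.9
```

>>> carry_out:
  commands:
    - {"dx": -0.01,"dy": 0,"dz": 0,"spin": 0}
    - {"dx": -0.02,"dy": 0,"dz": 0,"spin": 0}
    - {"dx": -0.03,"dy": 0,"dz": 0,"spin": 0}
    - {"dx": -0.032,"dy": 0,"dz": 0,"spin": 0}
    - {"dx": -0.032,"dy": 0,"dz": 0,"spin": 0}

```text
clock: 36.6
eef_pos: [0.4242, 0.2005, 0.0629]
tool_rot: [-0.083, 3.14, 0.012]
contact_force: [-0.1, -4.5, 23.2]
width: 0.0006
gripper_force: 12.8
```

>>> carry_out:
  commands:
    - {"dx": 0,"dy": 0,"dz": -0.03,"spin": 0}
    - {"dx": 0,"dy": 0,"dz": -0.1,"spin": 0}
    - {"dx": 0,"dy": 0,"dz": -0.3,"spin": 0}
    - {"dx": 0,"dy": 0,"dz": -0.5,"spin": 0}
    - {"dx": 0,"dy": 0,"dz": -0.7,"spin": 0}

```text
clock: 37.1
eef_pos: [0.4209, 0.1989, 0.1999]
tool_rot: [0.083, -3.132, -0.01]
contact_force: [1.0, 0.9, -0.4]
width: 0.0005
gripper_force: 0.0
```

>>> carry_out:
  commands:
    - {"dx": -0.2,"dy": 0,"dz": 0,"spin": 0}
    - {"dx": -0.4,"dy": 0,"dz": 0,"spin": 0}
    - {"dx": -0.45,"dy": 0,"dz": 0,"spin": 0}
    - {"dx": -0.45,"dy": 0,"dz": 0,"spin": 0}
    - {"dx": -0.45,"dy": 0,"dz": 0,"spin": 0}

```text
clock: 37.6
eef_pos: [0.5099, 0.2036, 0.197]
tool_rot: [0.083, -3.13, -0.01]
contact_force: [-1.1, 0.6, 1.0]
width: 0.0003
gripper_force: 0.0
```

```bash
python3 - <<'E'
from h import *
s=telemetry.state();c=cam('wrist');a=optics.capture('wrist');np.save('fin.npy',a);print(s['clock'],s['eef_pos'])
for z in(.08,.076):
  for x in(.432,.426):
    q,m,e=edgefit(a,c,flat(z,.048,.046),(x,.2005,.055),E4,w=4);print(z,q.round(4),m,e)
c0=None
import pickle
c0=pickle.load(open('wl.pkl','rb'));b=np.load('wl.npy')
q,m,e=edgefit(b,c0,flat(.08,.048,.046),(.596,.2095,.055),E4,w=4);print('start',q.round(4))
E
```

```text
37.6 [0.50993308 0.20358688 0.19703449]
0.08 [0.4321 0.2007 0.0545] 0.13286156846953645 [0.04, 0.38, 0.02, 0.76]
0.08 [0.426  0.2004 0.0564] 0.45534978889389777 [0.53, 0.02, 0.74, 0.25]
0.076 [0.4319 0.201  0.0559] 0.22277261960212513 [0.09, 0.31, 0.05, 0.43]
0.076 [0.4262 0.2007 0.0581] 0.24356484057025796 [0.27, 0.01, 0.34, nan]
start [0.5961 0.2097 0.0668]
  return _methods._mean(a, axis=axis, dtype=dtype,
  ret = ret.dtype.type(ret / rcount)
```

```bash
python3 plan.py .3919 .1934 .2017 5.74
```

```text
t 37.65 pos [0.5098 0.2037 0.1973] ty 93.04 tilt [-0.011  0.006] F [-0.2  0.6 -0.6] w 0.0007
dx 0.5914 dy -0.0199 dz -0.0163 spin -0.0600
```

>>> carry_out:
  commands:
    - {"dx": 0.2,"dy": -0.01,"dz": -0.016,"spin": -0.06}
    - {"dx": 0.4,"dy": -0.02,"dz": -0.016,"spin": -0.06}
    - {"dx": 0.59,"dy": -0.02,"dz": -0.016,"spin": -0.06}
    - {"dx": 0.59,"dy": -0.02,"dz": -0.016,"spin": -0.06}
    - {"dx": 0.59,"dy": -0.02,"dz": -0.016,"spin": -0.06}

```text
clock: 38.15
eef_pos: [0.3924, 0.1936, 0.2023]
tool_rot: [0.158, -3.13, -0.011]
contact_force: [0.8, 0.7, 0.2]
width: 0.0002
gripper_force: 0.0
```

```bash
python3 - 2>/dev/null <<'E'
from h import *
import pickle
for i in range(2): a=optics.capture('wrist');
s=telemetry.state();c=cam('wrist');a=optics.capture('wrist');np.save('fin2.npy',a);print(s['clock'],s['eef_pos'])
c0=pickle.load(open('wl.pkl','rb'));b=np.load('wl.npy')
M=flat(.08,.048,.046)
u0=wproj(M((.5961,.2097,.0532)),c0)
lo=np.floor(u0.min(0)-3).astype(int);hi=np.ceil(u0.max(0)+3).astype(int)
sob=lambda g:cv2.magnitude(cv2.Sobel(g,5,1,0),cv2.Sobel(g,5,0,1))
G=lambda im:sob(cv2.cvtColor(im,cv2.COLOR_RGB2GRAY))
T=G(b)[lo[1]:hi[1],lo[0]:hi[0]]
r=cv2.matchTemplate(G(a),T,cv2.TM_CCOEFF_NORMED);_,v,_,p=cv2.minMaxLoc(r)
print('box',lo,hi,'match',v,p)
r2=cv2.matchTemplate(cv2.cvtColor(a,6+1),cv2.cvtColor(b,7)[lo[1]:hi[1],lo[0]:hi[0]],cv2.TM_CCOEFF_NORMED);print(cv2.minMaxLoc(r2)[1::2])
cen=(lo+hi)/2
P0=onz('wrist',cen,.075,c0);P1=onz('wrist',np.array(p)+(hi-lo)/2,.075,c);print('travel',P0-P1,np.linalg.norm(P0-P1))
d=np.array([.9986,.0532])
for t in(.150,.160,.164,.166,.168,.170,.172):
    q=(.5961-d[0]*t,.2097-d[1]*t,.0532);uu=wproj(M(q),c).mean(0)-wproj(M((.5961,.2097,.0532)),c0).mean(0);w=np.round(lo+uu).astype(int);print(t,uu.round(1),r[w[1]-1:w[1]+2,w[0]-1:w[0]+2].max().round(3))
E
```

```text
38.25 [0.39364609 0.19353722 0.20235482]
box [235 191] [289 244] match 0.4716149866580963 (235, 189)
(0.5718534588813782, (284, 165))
travel [0.16965044 0.00889551 0.        ] 0.16988349763771984
0.15 [-1.1 15.5] -0.032
0.16 [-0.6  6.8] 0.02
0.164 [-0.4  3.3] 0.126
0.166 [-0.3  1.5] 0.093
0.168 [-0.2 -0.3] 0.252
0.17 [-0.1 -2.1] 0.472
0.172 [-0.  -3.9] 0.293
```

```bash
python3 -c "
from h import *
print(manip.hand_in())"
```

```text
the job is handed in; nothing more can be done
None
```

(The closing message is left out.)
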